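# Close the flow-cell clamp and secure it with its ball-lock pin

## Task

Swing the clamp bar of the inclined flow cell fully down so that its tongue sits in the fork. Take the ball-lock pin from the bench, squeeze its button in and keep it in while you slide the pin from the upper side down through fork and tongue until its shoulder rests on the fork, then let go of the button so that the balls lock. Without pressing the button, tug the pin back firmly to prove that it holds, then leave it locked, with the rest of the bench undisturbed.

Things in the scene. Friction and masses are not known exactly. Their poses are not given: they have to be found in the camera images.
- cell_stand: Fixed grey wedge stand, base 120 x 176 mm, about 80 mm high at one end. Its bed slopes at 32 degrees and carries a flow cell (84 x 70 x 24 mm block with a glass window). Origin: centre of the underside; x level towards the high end, y level towards the hinge side, z up. The high end is to the right as the robot sees it, the fork nearer the robot, turned up to 0.35 rad either way.
- fork_mouth (a point): Centre of the pin hole on the upper (entry) face of the fork. Axes: x up the slope along the hole's axis, 32 degrees above level (the pin enters along -x); y level, towards the hinge; z square to the bed, upward. The fork is two steel lugs 10 mm thick, 32 mm wide, 17 mm apart, with 18 mm holes; their tops are 14 mm above the hole's axis, the bed 32 mm below it; entry face to exit face 37 mm. The bed ends 36 mm up-slope of the entry face.
- bar_hinge (a point): Point on the clamp bar's hinge axis, mid-length; axes as fork_mouth, the hinge axis is x. 116 mm along y from the hole's axis and equally high above the bed.
- clamp_bar (a joint): Angle of the clamp bar, rad: 0 fully down (tongue hole in line with the fork holes), positive as its free end rises, 1.95 wide open. Bar: dark steel window frame 44 mm wide (along x), 10 mm thick (hinge axis in mid-thickness), ends in a 14 mm thick tongue with an 18 mm hole. Stiff hinge: it stays where it is left, about 2 to 3 N at the thumb pad moves it.
- bar_pad (a point): Centre of the ribbed thumb pad (44 x 24 mm, flat) on the bar's outer face (upper face when down), 87 mm from the hinge axis; at joint 0 its z is square to the bed. The lugs of the fork begin 13 mm beyond it towards the free end.
- lock_pin: Ball-lock pin, 128 mm long, 0.15 kg. x runs along its axis to the nose; origin: centre of the shoulder face that ends up on the fork. Shank 16 mm thick from x = 0 to 58 mm (round nose); two balls at x = 43 mm stand out 3 mm unless the button is in. Behind the shoulder (26 mm thick, x = -8 to 0) a 17 mm neck; then a black six-sided finger plate, 48 mm across flats, x = -48 to -40 mm; then the button. Starts lying on finger plate and nose, nose down 10 degrees.
- button_face (a point): Centre of the outer face of the pin's round button, a steel disc 44 mm wide, 8 mm thick, at x = -70 mm of the pin, -64 mm when in; axes as the pin. Squeeze it against the neck side of the finger plate: 30 mm across with the button out, 24 mm in.
- pin_button (a joint): Travel of the pin's button, m: 0 out (balls out and locked), 0.006 fully in (balls flush, free). Spring: 6 N at rest, 10 N fully in. While the balls are inside a hole the button cannot come out. Locked, the pin keeps 2 to 3 mm of end play and stands a pull of 20 N.
- tape_white: Bystander: roll of white tape, 84 mm wide, 24 mm high. Origin: centre of its underside as it stood. Leave alone.
- hex_key: Bystander: steel hex key, 92 mm long. Origin: centre of its underside as it stood. Leave alone.

How it is judged:
On the way, in this order (a step that is already met when the one before it is completed fails the run):
1. the clamp bar is pressed fully down (value of joint clamp_bar below 0.02 rad), for 0.2 s.
2. the pin is pushed home through fork and tongue with its button held in (distance between lock_pin and fork_mouth below 0.0055 m and angle between the x axis of lock_pin and the x axis of fork_mouth, either way round below 0.12 rad and value of joint clamp_bar below 0.02 rad and value of joint pin_button above 0.004 m), for 0.1 s.
3. the button is let out, the balls lock (distance between lock_pin and fork_mouth below 0.0055 m and angle between the x axis of lock_pin and the x axis of fork_mouth, either way round below 0.12 rad and value of joint clamp_bar below 0.02 rad and value of joint pin_button below 0.0012 m), for 0.2 s.
4. the locked pin is tugged back until the balls stop it (all of step 3 and x of lock_pin in the frame of fork_mouth above 0.0012 m and contact force between the fingers and lock_pin above 4 N), for 0.05 s.
At the end, for the whole second after the job is handed in: Clamp bar within 0.02 rad of fully down; pin through fork and tongue, its shoulder centre within 5.5 mm of the hole centre on the entry face, in line with the hole within 0.12 rad, button out (under 1.2 mm) so the balls are locked, pin at rest and let go (all of step 3 and linear speed of lock_pin below 0.01 m/s); the robot touches nothing.
It fails at once if a bystander on the bench is pushed away by more than 30 mm (distance of any of tape_white, hex_key from where it was at the start of the episode above 0.03 m).
It also fails if it takes over 51 s, if anything falls off the work surface, if the arm or the gripper's body presses on something with over 40 N, if the wrist force passes 120 N, or if a joint passes its speed limit or range.

## Robot

A 7-joint arm with a two-finger parallel gripper is mounted at the origin on a cart in front of the work surface, level with it; the furniture and walls round the work are solid. World frame = base frame: x ahead of the robot, y to its left, z up, the work surface at z = 0. Lengths are in m, angles in rad, forces in N, time in s.
With the tool pointing down it reaches from about 0.4 to 0.875 m from the base axis. Payload 19.3 kg.
Tool frame: the origin (TCP) lies midway between the tips of the shut fingers; the grasp point (between the pads) lies 19 mm behind it (bot.pinch_z is the distance from the TCP to the grasp point, in m); z points along the fingers, y is the direction in which the jaws open and shut (so a half turn about z gives the same grasp; the last joint's range is limited). The gripper opens to 85 mm and grips with 20 to 120 N. Pads are 22 mm wide; open, the fingers measure 114 mm over their backs; the gripper's body (76 mm by 85 mm) begins 54 mm behind the grasp point. The pads swing forward as they close: fully open they stand 13 mm farther back than shut.
Start: joints at [1.037, 0.521, -0.036, 1.599, 0.021, 1.021, -0.113], TCP at [0.28, -0.559, 0.198] pointing down, gripper open.
Joint ranges: [-2.91, 2.91], [-0.3, 2.13], [-1.5, 1.42], [0.17, 2.43], [-1.26, 4.41], [0.16, 1.93], [-2.52, 2.52]. Speed limits (rad/s): [1.89, 1.89, 2.39, 2.39, 3.01, 3.01, 3.01].

## Interface

Orientations are given as [roll, pitch, yaw] about the fixed x, y, z axes, in that order (R = Rz(yaw) Ry(pitch) Rx(roll)).
In Python, from workcell import bot gives the robot as it stands. The module is installed in compiled form; this text tells all that it offers.
- The arm moves only by the tool move_arm, never from a script. Its argument "moves" is text: rows parted by semicolons, each of 4 numbers parted by spaces: the shift along the tool's x, y, z in mm, then the turn about the tool's z in rad. In form: dx dy dz yaw; .... A call has exactly 10 rows; each row is the pose to reach, as a shift and turn from the pose commanded when the call began, along the tool's axes at that moment; what a row does not reach only later rows make up. A row lasts 1/12 s, in which the tool goes at most 41.7 mm and 7.16 degrees, less where a joint would pass 70% of its speed; a pose out of reach is approached as far as the arm can. A call with a gripper value outside its range is refused whole. "grip" is the opening, from 0 (shut) to 1 (fully open), set as the call begins (left out, the last holds). The fingers move at their own pace and stop on an object; "grip_force" is the grip in N (left out, the last holds). Time passes only in rows, so rows that repeat a pose let the fingers close, or fill a call up. It gives the time, the measured TCP pose, the force and the opening at its end, in the units of the state.
- bot.observe(): the state, without advancing time (a new reading comes with each control period).
- bot.grab_frame(name): name is "side" or "top" or "wrist"; returns a dict with "frame" (480x640x3 uint8, red, green, blue), "z_map" (480x640 float32, m along the optical axis (not along the pixel's ray), 0 where there is no reading), "K" (3x3 intrinsics, pixels), "dist" ([k1, k2, p1, p2, k3] as OpenCV has them; the pictures are not rectified), "eye" and "attitude" of the camera in the world. Camera axes: x right, y up, looking along -z (the intrinsics and any distortion apply to the point x, -y, -z); pixel columns grow to the right and rows downward; lengths in m; the calibration is good to about 2 mm. A picture is of the moment at which its call begins.
- bot.job_done(): hands the job in, once; it reports no verdict.
Trained networks look in a picture, given as the dict that the camera call returned (one of the last four; its "shot" number tells which), for a name from the list of things; names that differ only in an ending like _2 or _b are one class to them, and where a whole thing is asked for, a point or a joint stands for the part that bears it (a point fixed in the world has none). Each returns a list of dicts, best first, with "conf" (0 to 1); they miss things now and then, are a little off and sometimes report something else, mostly with a low value. They report only what shows in the picture. A call takes as long as a camera call.
- bot.search_frame(picture, label): "at" ([column, row] in pixels, amid what is visible of it).
- bot.pinpoint(picture, label): "at" ([column, row] in pixels: a listed point, or the origin of a listed thing).
The state is a dict: "clock": time; "qpos": joint angles; "qd": joint speeds; "joint_efforts": joint torques, N m; "position": TCP position; "tool_rot": TCP orientation; "force": force on the tool from outside, world axes, zero at the start; "moment": the same for the moment, N m; "grip_width": finger opening in m.
Only numpy, scipy, OpenCV 4.12 (cv2) and the standard library are available. Lean on these libraries where they do the work, as an engineer would, in place of code of your own. Each camera call takes 0.05 s, during which the arm holds its last target. There are 200 camera calls.

## Working session

There is one attempt and no reset: what is moved stays moved. The work goes in short steps, Python scripts to look and compute and a tool call to move; the robot and the scene stay as the last step left them, time stands still between calls to the robot, and variables do not carry over. Pictures are saved under pics/ and viewed, about 8 in all and at most 12, crops included, and the job is handed in when it is done.

Besides the shell and the picture viewer there is one more tool, called after "Emit:" as name(argument=value, ...) on one line, values as JSON. move_arm: Moves the arm, as the interface text tells. Its arguments: {"type":"object","properties":{"moves":{"type":"string"},"grip":{"type":"number"},"grip_force":{"type":"number"}},"required":["moves"]}

```bash
mkdir -p pics; cat > h.py <<'E'
import numpy as np, cv2, sys
from workcell import bot
def rpy(a):
    from scipy.spatial.transform import Rotation as R
    return R.from_euler('xyz',a).as_matrix()
def camR(f):
    A=np.array(f['attitude'],float)
    if A.shape==(3,3): return A
    if A.size==3: return rpy(A)
    from scipy.spatial.transform import Rotation as R
    return R.from_quat(A).as_matrix()
def ray(f,px):
    p=cv2.undistortPoints(np.array([[px]],float),np.array(f['K'],float),np.array(f['dist'],float))[0,0]
    return np.array([p[0],-p[1],-1.])
def world(f,px,depth=None,r=2):
    u,v=[int(round(c)) for c in px]
    if depth is None:
        w=f['z_map'][max(v-r,0):v+r+1,max(u-r,0):u+r+1]; w=w[w>0]
        if not w.size: return None
        depth=np.median(w)
    return np.array(f['eye'])+camR(f)@(ray(f,px)*depth)
def atz(f,px,z):
    d=camR(f)@ray(f,px); e=np.array(f['eye']); return e+d*(z-e[2])/d[2]
def px(f,P):
    c=camR(f).T@(np.array(P)-np.array(f['eye'])); 
    return cv2.projectPoints(np.array([[c[0],-c[1],-c[2]]]),np.zeros(3),np.zeros(3),np.array(f['K'],float),np.array(f['dist'],float))[0][0,0]
def tri(f1,p1,f2,p2):
    A=[];b=[]
    for f,p in((f1,p1),(f2,p2)):
        d=camR(f)@ray(f,p); d/=np.linalg.norm(d); M=np.eye(3)-np.outer(d,d); A.append(M); b.append(M@np.array(f['eye']))
    A=np.vstack(A);b=np.hstack(b); x=np.linalg.lstsq(A,b,rcond=None)[0]; return x,np.linalg.norm(A@x-b)
def save(f,n): cv2.imwrite('pics/'+n,f['frame'][:,:,::-1])
E
cat > a.py <<'E'
from h import *
np.set_printoptions(precision=4,suppress=True)
o=bot.observe(); print({k:np.round(v,3) for k,v in o.items()}, bot.pinch_z)
F={n:bot.grab_frame(n) for n in('side','top')}
for n,f in F.items():
    save(f,n+'0.png'); print(n,f['eye'],f['attitude'])
    for l in('cell_stand','fork_mouth','bar_hinge','bar_pad','lock_pin','button_face','tape_white','hex_key'):
        for d in bot.pinpoint(f,l)[:2]:
            print(' ',l,np.round(d['at'],1),round(d['conf'],2),world(f,d['at']))
im=np.hstack([F['side']['frame'],F['top']['frame']])[:,:,::-1]
E
python3 a.py
```

```text
{'clock': np.float64(0.0), 'qpos': array([ 1.037,  0.522, -0.036,  1.6  ,  0.021,  1.021, -0.113]), 'qd': array([ 0.001,  0.   ,  0.001,  0.001, -0.001, -0.001,  0.001]), 'joint_efforts': array([  0.   , -92.711,   1.98 , -36.993,   0.018,   0.008,  -0.   ]), 'position': array([ 0.279, -0.559,  0.197]), 'tool_rot': array([-3.14 ,  0.   ,  0.464]), 'force': array([ 0.053, -0.13 ,  0.352]), 'moment': array([0.018, 0.013, 0.034]), 'grip_width': np.float64(0.086)} 0.0187
side [0.2835 0.917  0.6388] [ 1.0836  0.0247 -2.89  ]
  fork_mouth [326.9 276.8] 0.82 [0.5175 0.0713 0.093 ]
  bar_hinge [274.3 276.9] 0.56 [0.6177 0.1101 0.1032]
  bar_pad [277.7 258.9] 0.86 [0.5989 0.1305 0.1591]
  lock_pin [368.3 241.2] 0.9 [ 0.4856 -0.2327  0.0221]
  button_face [373.5 228.1] 0.42 [ 0.4807 -0.283   0.0367]
  tape_white [316.  208.6] 0.72 [ 0.6771 -0.4057  0.0232]
  tape_white [378.6 228.5] 0.25 [ 0.4667 -0.2827  0.037 ]
  hex_key [341.9 395.1] 0.55 [0.4342 0.2981 0.    ]
top [ 0.4647 -0.0597  1.3518] [ 0.0481 -0.0099 -1.5547]
  cell_stand [265.6 213.6] 0.98 [0.5744 0.0469 0.0793]
  fork_mouth [258.7 236.2] 0.68 [0.5242 0.0617 0.0739]
  bar_hinge [256.6 184.9] 0.72 [0.6364 0.067  0.0921]
  bar_pad [236.  197.6] 0.75 [0.6003 0.1031 0.1563]
  lock_pin [397.8 253.7] 0.6 [ 0.4912 -0.2559  0.026 ]
  button_face [423.2 261.7] 0.67 [ 0.4738 -0.3195  0.0029]
  tape_white [474.7 175.8] 0.77 [ 0.6803 -0.4422 -0.0002]
  hex_key [424.3 262. ] 0.49 [ 0.4731 -0.3222  0.002 ]
  hex_key [158.  271.4] 0.44 [ 0.4408  0.3046 -0.002 ]
```

View pics/top0.png

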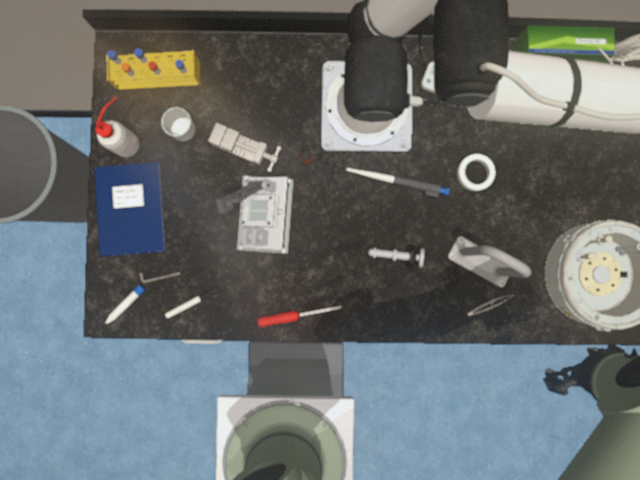

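View pics/side0.png

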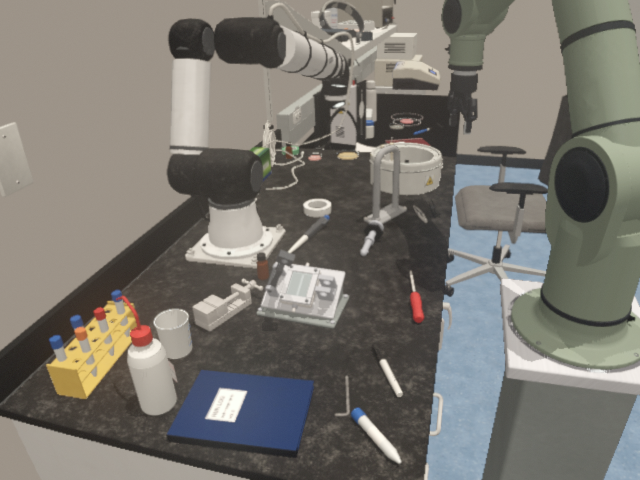

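```bash
cat >> h.py <<'E'
def cloud(f,step=1):
    h,w=f['z_map'].shape; v,u=np.mgrid[0:h:step,0:w:step]; 
    p=cv2.undistortPoints(np.stack([u.ravel(),v.ravel()],1).astype(float)[:,None],np.array(f['K'],float),np.array(f['dist'],float))[:,0]
    z=f['z_map'][::step,::step].ravel(); P=np.stack([p[:,0]*z,-p[:,1]*z,-z],1)@camR(f).T+np.array(f['eye'])
    P[z<=0]=np.nan; return P.reshape(*u.shape,3)
def delta(goal,yaw=None,o=None):
    o=o or bot.observe(); R=rpy(o['tool_rot']); d=R.T@(np.array(goal)-o['position'])*1000
    s='move %s mm'%np.round(d,1)
    if yaw is not None:
        R2=rpy([np.pi,0,yaw]); M=R.T@R2; s+=' turn %.3f'%np.arctan2(M[1,0],M[0,0])
    print(s,'tool yaw now %.3f'%o['tool_rot'][2])
E
python3 - <<'E'
from h import *
np.set_printoptions(precision=3,suppress=True)
f=bot.grab_frame('wrist'); print(f['eye'],f['attitude'],f['K'][0]); save(f,'w0.png')
t=bot.grab_frame('top'); P=cloud(t)
for (x0,x1,y0,y1) in [(.3,.7,-.38,-.33),(.3,.7,-.6,-.38),(.3,.75,-.3,-.2),(.4,.75,-.2,-.02),(.4,.75,-.02,.15)]:
    m=(P[...,0]>x0)&(P[...,0]<x1)&(P[...,1]>y0)&(P[...,1]<y1); q=P[m]; i=q[:,2].argmax(); print((x0,x1,y0,y1),q[i])
m=(P[...,0]>.38)&(P[...,0]<.58)&(P[...,1]>-.6)&(P[...,1]<-.33)&(P[...,2]>.02); print('handle min/max',P[m].min(0),P[m].max(0))
s=bot.grab_frame('side')
for l in('fork_mouth','bar_hinge','bar_pad','lock_pin','button_face'):
    print(l,tri(s,bot.pinpoint(s,l)[0]['at'],t,bot.pinpoint(t,l)[0]['at']))
delta([.49,-.25,.33],1.57)
E
```

```text
[ 0.346 -0.526  0.374] [-0.291  0.    -1.107] [410.707   0.    320.963]
(0.3, 0.7, -0.38, -0.33) [ 0.7   -0.346  0.53 ]
(0.3, 0.7, -0.6, -0.38) [ 0.301 -0.493  0.603]
(0.3, 0.75, -0.3, -0.2) [ 0.733 -0.299  0.6  ]
(0.4, 0.75, -0.2, -0.02) [ 0.716 -0.045  0.07 ]
(0.4, 0.75, -0.02, 0.15) [0.594 0.132 0.185]
handle min/max [ 0.445 -0.504  0.02 ] [ 0.509 -0.4    0.223]
fork_mouth (array([0.522, 0.061, 0.081]), np.float64(0.004486924841323094))
bar_hinge (array([0.635, 0.065, 0.071]), np.float64(0.008368269665034104))
bar_pad (array([0.605, 0.109, 0.143]), np.float64(0.0024505426100949255))
lock_pin (array([ 0.487, -0.252,  0.017]), np.float64(0.0036954822886322235))
button_face (array([ 0.481, -0.309,  0.029]), np.float64(0.0027300707275804887))
move [ 326.4 -182.2 -132.3] mm turn -1.106 tool yaw now 0.464
```

Emit:
move_arm(moves="300 -173 -132 0.464;300 -173 -132 0.464;300 -173 -132 0.464;300 -173 -132 0.464;300 -173 -132 0.464;300 -173 -132 0.464;300 -173 -132 0.464;300 -173 -132 0.464;300 -173 -132 0.464;300 -173 -132 0.464", grip=0)

```text
clock: 2.38
position: [0.4752, -0.2637, 0.3323]
tool_rot: [-3.141, -0.005, 0.008]
force: [0.5, 0.4, 1.2]
grip_width: -0.0001
```

```bash
python3 - <<'E'
from h import *
np.set_printoptions(precision=4,suppress=True)
o=bot.observe(); print(o['clock'],o['position'],o['tool_rot'],o['qpos'])
f=bot.grab_frame('wrist'); save(f,'w1.png')
P=cloud(f)
for l in('lock_pin','button_face'):
    for d in bot.pinpoint(f,l)[:2]: print(l,d['at'],d['conf'],world(f,d['at']))
m=(P[...,2]>.006)&(P[...,0]>.42)&(P[...,0]<.56)&(P[...,1]>-.36)&(P[...,1]<-.16)
q=P[m]; print(len(q),q.min(0),q.max(0)); c=q[:,:2].mean(0); u,s,vt=np.linalg.svd(q[:,:2]-c,full_matrices=False); a=vt[0]*np.sign(vt[0][1]); print('axis',a,c)
t=(q[:,:2]-c)@a; w=(q[:,:2]-c)@np.array([a[1],-a[0]])
for b in np.arange(t.min(),t.max(),.005):
    k=(t>=b)&(t<b+.005); 
    if k.any(): print('%.3f n%d zmax %.4f w %.4f..%.4f  xy %s'%(b,k.sum(),q[k,2].max(),w[k].min(),w[k].max(),c+a*(b+.0025)))
E
```

```text
2.3833 [ 0.4752 -0.2637  0.3323] [-3.1407 -0.0047  0.008 ] [ 0.4364  0.2705 -0.0475  1.631   0.0106  1.2364 -1.1756]
lock_pin [306.8, 168.1] 0.59 [ 0.4926 -0.2466  0.0292]
button_face [366.3, 176.0] 0.8 [ 0.4802 -0.3193  0.0001]
button_face [18.2, 147.0] 0.69 [0.5207 0.0769 0.0597]
63175 [ 0.458  -0.3252  0.0071] [ 0.5123 -0.1893  0.4607]
axis [-0.0039  1.    ] [ 0.4857 -0.2637]
-0.062 n354 zmax 0.4561 w 0.0005..0.0042  xy [ 0.486  -0.3228]
-0.057 n1399 zmax 0.4571 w -0.0081..0.0151  xy [ 0.4859 -0.3178]
-0.052 n1811 zmax 0.4559 w -0.0232..0.0180  xy [ 0.4859 -0.3128]
-0.047 n2460 zmax 0.4546 w -0.0238..0.0178  xy [ 0.4859 -0.3078]
-0.042 n3457 zmax 0.4537 w -0.0220..0.0140  xy [ 0.4859 -0.3028]
-0.037 n3639 zmax 0.4410 w -0.0192..0.0161  xy [ 0.4859 -0.2978]
-0.032 n2350 zmax 0.4504 w -0.0200..0.0254  xy [ 0.4858 -0.2928]
-0.027 n2252 zmax 0.4529 w -0.0276..0.0264  xy [ 0.4858 -0.2878]
-0.022 n1450 zmax 0.4604 w -0.0279..0.0214  xy [ 0.4858 -0.2828]
-0.017 n3379 zmax 0.4607 w -0.0195..0.0108  xy [ 0.4858 -0.2778]
-0.012 n3905 zmax 0.4605 w -0.0078..0.0102  xy [ 0.4858 -0.2728]
-0.00
[... 373 characters left out ...]
0.2428]
0.023 n2207 zmax 0.4530 w -0.0190..0.0118  xy [ 0.4856 -0.2378]
0.028 n2614 zmax 0.4379 w -0.0194..0.0125  xy [ 0.4856 -0.2328]
0.033 n3761 zmax 0.4474 w -0.0193..0.0127  xy [ 0.4856 -0.2278]
0.038 n3193 zmax 0.4543 w -0.0124..0.0135  xy [ 0.4856 -0.2228]
0.043 n2009 zmax 0.4553 w -0.0121..0.0138  xy [ 0.4856 -0.2178]
0.048 n1642 zmax 0.4566 w -0.0007..0.0146  xy [ 0.4855 -0.2128]
0.053 n1065 zmax 0.4573 w 0.0001..0.0180  xy [ 0.4855 -0.2078]
0.058 n224 zmax 0.4554 w -0.0012..0.0180  xy [ 0.4855 -0.2028]
0.063 n53 zmax 0.0181 w -0.0001..0.0156  xy [ 0.4855 -0.1978]
0.068 n45 zmax 0.0172 w 0.0014..0.0156  xy [ 0.4855 -0.1928]
0.073 n7 zmax 0.0147 w 0.0048..0.0118  xy [ 0.4854 -0.1878]
```

```bash
cat > pin.py <<'E'
from h import *
np.set_printoptions(precision=4,suppress=True)
f=bot.grab_frame('wrist'); P=cloud(f)
m=(P[...,2]>.005)&(P[...,2]<.065)&(P[...,0]>.42)&(P[...,0]<.56)&(P[...,1]>-.36)&(P[...,1]<-.16)
q=P[m]; c=np.median(q[:,:2],0); u,s,vt=np.linalg.svd(q[:,:2]-c,full_matrices=False); a=vt[0]*np.sign(vt[0][1]); print('axis',a,c)
t=(q[:,:2]-c)@a; w=(q[:,:2]-c)@np.array([a[1],-a[0]])
for b in np.arange(t.min(),t.max(),.004):
    k=(t>=b)&(t<b+.004); 
    if k.sum()>3: print('%.3f n%d z %.4f %.4f w %.4f..%.4f  xy %s'%(b,k.sum(),q[k,2].min(),q[k,2].max(),w[k].min(),w[k].max(),c+a*(b+.002)))
save(f,'w_pin.png')
E
python3 pin.py
```

```text
axis [0.0705 0.9975] [ 0.4895 -0.2735]
-0.043 n39 z 0.0101 0.0348 w -0.0201..0.0161  xy [ 0.4866 -0.3146]
-0.039 n93 z 0.0272 0.0498 w -0.0260..0.0172  xy [ 0.4869 -0.3106]
-0.035 n129 z 0.0279 0.0515 w -0.0236..0.0170  xy [ 0.4872 -0.3066]
-0.031 n90 z 0.0281 0.0503 w -0.0224..0.0120  xy [ 0.4875 -0.3026]
-0.027 n54 z 0.0155 0.0341 w -0.0155..0.0090  xy [ 0.4877 -0.2986]
-0.023 n85 z 0.0107 0.0406 w -0.0202..0.0186  xy [ 0.488  -0.2946]
-0.019 n136 z 0.0184 0.0420 w -0.0303..0.0234  xy [ 0.4883 -0.2906]
-0.015 n162 z 0.0234 0.0499 w -0.0308..0.0232  xy [ 0.4886 -0.2866]
-0.011 n132 z 0.0258 0.0497 w -0.0294..0.0219  xy [ 0.4889 -0.2827]
-0.007 n67 z 0.0254 0.0483 w -0.0201..0.0097  xy [ 0.4891 -0.2787]
-0.003 n45 z 0.0216 0.0325 w -0.0102..0.0046  xy [ 0.4894 -0.2747]
0.001 n49 z 0.0222 0.0311 w -0.0106..0.0046  xy [ 0.4897 -0.2707]
0.005 n45 z 0.0230 0.0308 w -0.0108..0.0044  xy [ 0.49   -0.2667]
0.009 n49 z 0.0208 0.0292 w -0.0101..0.0050  xy [ 0.4903 -0.2627]
0.013 n45 z 0.0204 0.0287 w -0.0106..0.0049  xy [ 0.4906 -0.2587]
0.017 n56 z 0.0141 0.0280 w -0.0097..0.0097  xy [ 0.4908
[... 365 characters left out ...]
 w -0.0084..0.0058  xy [ 0.4925 -0.2308]
0.045 n40 z 0.0142 0.0226 w -0.0089..0.0056  xy [ 0.4928 -0.2268]
0.049 n45 z 0.0110 0.0226 w -0.0090..0.0061  xy [ 0.4931 -0.2228]
0.053 n46 z 0.0132 0.0215 w -0.0095..0.0059  xy [ 0.4934 -0.2188]
0.057 n41 z 0.0134 0.0205 w -0.0086..0.0058  xy [ 0.4937 -0.2148]
0.061 n50 z 0.0108 0.0204 w -0.0089..0.0065  xy [ 0.4939 -0.2108]
0.065 n50 z 0.0102 0.0193 w -0.0096..0.0082  xy [ 0.4942 -0.2068]
0.069 n58 z 0.0088 0.0178 w -0.0124..0.0094  xy [ 0.4945 -0.2028]
0.073 n45 z 0.0099 0.0186 w -0.0100..0.0079  xy [ 0.4948 -0.1989]
0.077 n46 z 0.0096 0.0170 w -0.0079..0.0065  xy [ 0.4951 -0.1949]
0.081 n27 z 0.0097 0.0150 w -0.0069..0.0050  xy [ 0.4953 -0.1909]
```

Emit:
move_arm(moves="40 -300 -40 0;40 -300 -40 0;40 -300 -40 0;40 -300 -40 0;40 -300 -40 0;40 -300 -40 0;40 -300 -40 0;40 -300 -40 0;40 -300 -40 0;40 -300 -40 0")

```text
clock: 3.42
position: [0.5105, 0.0292, 0.3692]
tool_rot: [3.141, 0.001, -0.001]
force: [0.0, 0.0, 0.6]
grip_width: -0.0
```

```bash
python3 - <<'E'
from h import *
np.set_printoptions(precision=4,suppress=True)
o=bot.observe(); print(o['clock'],o['position'],o['tool_rot'],o['qpos'],o['force'])
f=bot.grab_frame('wrist'); save(f,'w2.png'); np.save('w2cloud.npy',cloud(f)); 
for l in('fork_mouth','bar_hinge','bar_pad','cell_stand'):
    for d in bot.pinpoint(f,l)[:2]: print(l,d['at'],d['conf'],world(f,d['at']))
E
```

```text
3.4167 [0.5105 0.0292 0.3692] [ 3.1412  0.0007 -0.0008] [ 0.0205  0.2023 -0.2352  1.6308  0.0486  1.315  -1.794 ] [0.0351 0.0464 0.55  ]
fork_mouth [292.3, 173.0] 0.96 [0.5215 0.0623 0.0715]
bar_hinge [285.4, 67.4] 0.86 [0.6333 0.0655 0.0991]
bar_pad [229.3, 92.7] 0.78 [0.607  0.1165 0.1359]
cell_stand [301.5, 121.4] 0.6 [0.5791 0.0509 0.073 ]
```

View pics/w2.png

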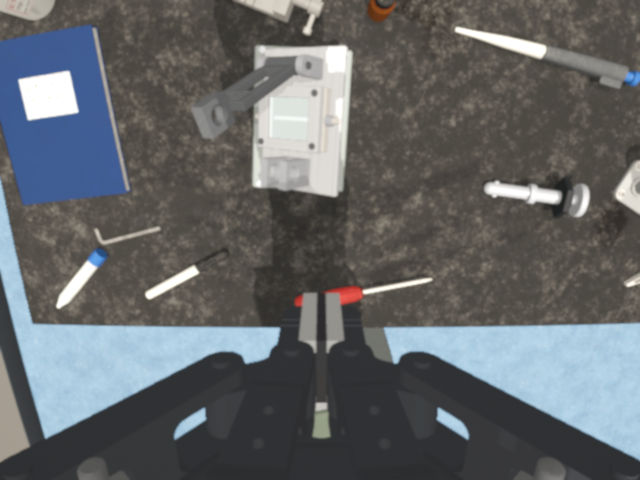

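```bash
cat > stand.py <<'E'
from h import *
np.set_printoptions(precision=4,suppress=True)
P=np.load('w2cloud.npy')
sub=P[40:205,185:360]
S=cv2.GaussianBlur(np.nan_to_num(sub),(0,0),1.0)
gx=S[2:-2,4:]-S[2:-2,:-4]; gy=S[4:,2:-2]-S[:-4,2:-2]
n=np.cross(gx,gy); n/=np.linalg.norm(n,axis=2,keepdims=True)+1e-12; n*=np.sign(n[...,2:3]); c=S[2:-2,2:-2]
tilt=np.arccos(n[...,2]); m=(abs(tilt-np.radians(32))<.12)&(c[...,2]>.02)
az=np.arctan2(n[m][:,1],n[m][:,0]); h,e=np.histogram(az,bins=np.arange(1.0,2.2,.04)); print(h); 
am=np.median(az[abs(az-e[h.argmax()])<.15]); print('az',am,len(az))
# z_f=(sin32 cos az, ...); x_f horizontal = -(cos az, sin az)
n0=np.array([np.sin(np.radians(32))*np.cos(am),np.sin(np.radians(32))*np.sin(am),np.cos(np.radians(32))])
q=c[m]; d=q@n0; k=abs(az-am)<.2; h,e=np.histogram(d[k],bins=np.arange(0,.2,.002)); print([(round(e[i],3),h[i]) for i in range(len(h)) if h[i]>25])
for lo,hi in [(e[i],e[i+1]) for i in h.argsort()[::-1][:3]]:
    s=q[k][(d[k]>lo-.003)&(d[k]<hi+.003)]; cc=s.mean(0); v=np.linalg.svd(s-cc,full_matrices=False)[2][2]; v*=np.sign(v[2]); print('plane',lo,len(s),cc,'n',v,'tilt',np.degrees(np.arccos(v[2])),'az',np.arctan2(v[1],v[0]))
# base rim edge: points z 0.003..0.012
b=P[30:215,170:375].reshape(-1,3); b=b[(b[:,2]>.004)&(b[:,1]>-.05)&(b[:,1]<.2)&(b[:,0]<.70)&(b[:,0]>.45)]
b=b[(b[:,2]<.3)]
r=cv2.minAreaRect((b[b[:,2]<.02,:2]*1000).astype(np.float32)); print('low pts rect',r)
E
python3 stand.py
```

```text
[ 17  16  15  24  22  33  59  75 149 189 251 291 345 317 309 264 190 165
 120 129 125 102  68  51  33  20  15  25  22  22]
az 1.5006492947262084 4052
[(np.float64(0.09), np.int64(1249)), (np.float64(0.108), np.int64(143)), (np.float64(0.11), np.int64(583)), (np.float64(0.114), np.int64(366))]
plane 0.09 1261 [0.5769 0.0242 0.067 ] n [0.0302 0.5332 0.8455] tilt 32.27661574825182 az 1.5142418342860053
plane 0.11 1048 [0.5817 0.0648 0.0657] n [0.0563 0.5568 0.8288] tilt 34.02857507882063 az 1.4699706517617552
plane 0.114 374 [0.5815 0.0587 0.0732] n [0.0299 0.5268 0.8495] tilt 31.847918723188126 az 1.5141367649430293
low pts rect ((579.67236328125, 44.16646957397461), (143.62168884277344, 175.5572967529297), 87.63931274414062)
```

```bash
cat > fr.py <<'E'
import numpy as np
az=1.514; t=np.radians(32)
X=np.array([-np.cos(az)*np.cos(t),-np.sin(az)*np.cos(t),np.sin(t)]); Z=np.array([np.cos(az)*np.sin(t),np.sin(az)*np.sin(t),np.cos(t)]); Y=np.cross(Z,X)
F=np.stack([X,Y,Z],1)
E
python3 - <<'E'
from h import *; from fr import *
from scipy.optimize import least_squares
np.set_printoptions(precision=4,suppress=True)
P=np.load('w2cloud.npy'); q=P[150:200,250:350].reshape(-1,3)@F
bed=.0905
k=(q[:,2]>bed+.032)&(q[:,2]<bed+.06)&(q[:,1]<.58); s=q[k]; print(len(s))
for lo in np.arange(bed+.032,bed+.06,.002):
    z=s[(s[:,2]>=lo)&(s[:,2]<lo+.002)]
    if len(z)>3: print('%.3f n%d'%(lo-bed,len(z)),'x',np.percentile(z[:,0],[1,50,99]),'y',np.percentile(z[:,1],[1,50,99]))
z=s[(s[:,2]>bed+.040)]
h,e=np.histogram(z[:,0],bins=np.arange(-.06,.06,.002)); print([(round(e[i],3),h[i]) for i in range(len(h)) if h[i]])
obs=[]
for n in('wrist','top','side'):
    f=bot.grab_frame(n)
    for l in('fork_mouth','bar_hinge'):
        d=bot.pinpoint(f,l)
        if d and d[0]['conf']>.5: obs.append((f,l,d[0]['at'])); print(n,l,d[0]['at'],d[0]['conf'])
print('mouth guess in F axes',np.array([.522,.061,.081])@F,'hinge',np.array([.635,.065,.071])@F)
def res(p,full=False):
    m=F@np.array([p[0],p[1],bed+.032]); r=[]
    for f,l,a in obs:
        w=m if l=='fork_mouth' else m+F@np.array([-.0185,.116,0])
        r+=list(px(f,w)-a)
    return np.array(r)
r=least_squares(res,np.array([-.01,.52]),loss='soft_l1'); print(r.x,F@np.array([*r.x,bed+.032])); print(res(r.x).reshape(-1,2))
E
```

```text
648
0.032 n38 x [-0.0643 -0.0576 -0.0305] y [0.5025 0.5179 0.5329]
0.034 n36 x [-0.0626 -0.0576 -0.03  ] y [0.5019 0.5249 0.5327]
0.036 n47 x [-0.0654 -0.0322 -0.0304] y [0.5023 0.5231 0.5328]
0.038 n71 x [-0.0666 -0.0578 -0.0307] y [0.5026 0.5178 0.5328]
0.040 n262 x [-0.0691 -0.0399 -0.0311] y [0.502  0.5164 0.5326]
0.042 n193 x [-0.0683 -0.0591 -0.0312] y [0.5022 0.5179 0.5325]
[(np.float64(-0.06), np.int64(55)), (np.float64(-0.058), np.int64(5)), (np.float64(-0.044), np.int64(1)), (np.float64(-0.042), np.int64(35)), (np.float64(-0.04), np.int64(38)), (np.float64(-0.038), np.int64(42)), (np.float64(-0.036), np.int64(44)), (np.float64(-0.034), np.int64(42)), (np.float64(-0.032), np.int64(37))]
wrist fork_mouth [295.1, 176.7] 0.97
wrist bar_hinge [281.5, 67.5] 0.65
side fork_mouth [327.9, 275.8] 0.63
side bar_hinge [279.2, 274.9] 0.57
mouth guess in F axes [-0.0339  0.5177  0.1167] hinge [-0.048   0.6303  0.1137]
[-0.0279  0.5148] [0.519  0.0592 0.0891]
[[-1.5531  0.7999]
 [ 2.0901 -0.0464]
 [-0.1898 -0.4915]
 [-5.3054  0.4231]]
```

```bash
python3 - <<'E'
from h import *; from fr import *
np.set_printoptions(precision=4,suppress=True)
P=np.load('w2cloud.npy'); q=P[40:150,185:330].reshape(-1,3)@F
for p in [(.605,.109,.143),(.607,.1165,.1359),(.6003,.1031,.1563)]: print('pad F',np.array(p)@F)
k=(q[:,2]>.14)&(q[:,2]<.35); s=q[k]; print(len(s),s.min(0),s.max(0))
for lo in np.arange(.14,.28,.01):
    z=s[(s[:,2]>=lo)&(s[:,2]<lo+.01)]
    if len(z)>3: print('%.3f n%d'%(lo,len(z)),'x',np.percentile(z[:,0],[2,50,98]),'y',np.percentile(z[:,1],[2,50,98]))
l=P[150:200,250:350].reshape(-1,3)@F; l=l[(l[:,0]>-.041)&(l[:,0]<-.032)&(l[:,1]>.505)&(l[:,1]<.53)&(l[:,2]>.12)]; print('lug top z pct',np.percentile(l[:,2],[10,50,90]),len(l))
E
```

```text
pad F [-0.0456  0.5978  0.1971]
pad F [-0.0558  0.5994  0.1951]
pad F [-0.0334  0.5935  0.2052]
2772 [-0.0723  0.5585  0.14  ] [-0.0268  0.6277  0.2435]
0.140 n180 x [-0.0695 -0.0361 -0.0273] y [0.6132 0.6217 0.6271]
0.150 n191 x [-0.0692 -0.0618 -0.0277] y [0.6085 0.6162 0.6217]
0.160 n197 x [-0.0698 -0.0336 -0.0278] y [0.6037 0.6114 0.6169]
0.170 n187 x [-0.0694 -0.031  -0.0275] y [0.5979 0.6067 0.6112]
0.180 n167 x [-0.069  -0.0296 -0.0275] y [0.5927 0.6022 0.6059]
0.190 n221 x [-0.0611 -0.0337 -0.0277] y [0.5877 0.5977 0.6013]
0.200 n375 x [-0.0517 -0.0388 -0.0278] y [0.5716 0.588  0.5962]
0.210 n425 x [-0.0565 -0.045  -0.0422] y [0.5662 0.5815 0.5987]
0.220 n254 x [-0.0559 -0.0437 -0.0422] y [0.5589 0.5856 0.5966]
0.230 n484 x [-0.0572 -0.046  -0.0425] y [0.5621 0.5761 0.5908]
0.240 n91 x [-0.0571 -0.0494 -0.0427] y [0.5795 0.583  0.5863]
lug top z pct [0.1311 0.1322 0.1332] 162
```

```bash
cat >> fr.py <<'E'
M=F@np.array([-.0305,.5174,.1185])   # fork mouth
def C(th,r=.090,h=.005,dx=.006): return F@(np.array([-.0485+dx,.6334-r*np.cos(th)+h*np.sin(th),.1185+r*np.sin(th)+h*np.cos(th)]))
E
python3 - <<'E'
from h import *; from fr import *
np.set_printoptions(precision=1,suppress=True)
o=bot.observe(); print('mouth',M*1000,o['position']*1000,o['tool_rot'])
p=o['position']; R=rpy(o['tool_rot'])
for th,h in [(1.12,.06),(1.12,.022),(1.1,.005),(1.0,.005),(.9,.005),(.8,.005),(.7,.005),(.6,.005),(.5,.005),(.4,.005),(.3,.005),(.2,.005),(.1,.005),(0.05,.005),(0,.005),(0,.002)]:
    w=C(th,h=h)+[.011,.0145,0]; print(th,h,w*1000,R.T@(w-p)*1000)
E
```

```text
mouth [521.6  59.1  84.3] [510.5  29.9 369.7] [ 3.1  0.  -0. ]
1.12 0.06 [667.  133.1 168.8] [ 156.4 -103.2  200.8]
1.12 0.022 [632.3 126.3 154.8] [121.8 -96.4 214.9]
1.1 0.005 [615.2 122.9 147.9] [104.6 -93.  221.8]
1.0 0.005 [607.  121.2 144.5] [ 96.4 -91.4 225.2]
0.9 0.005 [599.3 119.1 140.4] [ 88.7 -89.2 229.3]
0.8 0.005 [592.  116.6 135.7] [ 81.5 -86.7 234. ]
0.7 0.005 [585.3 113.6 130.4] [ 74.8 -83.8 239.3]
0.6 0.005 [579.3 110.3 124.6] [ 68.7 -80.5 245.1]
0.5 0.005 [574.  106.7 118.3] [ 63.4 -76.8 251.4]
0.4 0.005 [569.4 102.8 111.6] [ 58.8 -72.9 258.1]
0.3 0.005 [565.6  98.6 104.6] [ 55.  -68.7 265.1]
0.2 0.005 [562.6  94.2  97.3] [ 52.  -64.3 272.4]
0.1 0.005 [560.5  89.7  89.8] [ 49.9 -59.8 279.9]
0.05 0.005 [559.8  87.3  86. ] [ 49.2 -57.4 283.7]
0 0.005 [559.3  85.   82.2] [ 48.7 -55.1 287.5]
0 0.002 [559.2  83.4  79.7] [ 48.6 -53.5 290. ]
```

Emit:
move_arm(moves="150 -102 60 0;150 -102 60 0;150 -102 60 0;150 -102 60 0;150 -102 60 0;145 -102 100 0;142 -100 140 0;140 -100 180 0;138 -100 205 0;124 -97 215 0")

```text
clock: 4.95
position: [0.6335, 0.1268, 0.15]
tool_rot: [3.141, 0.005, 0.0]
force: [-0.0, -0.3, 0.5]
grip_width: -0.0003
```

```bash
python3 - <<'E'
from h import *; from fr import *
np.set_printoptions(precision=1,suppress=True)
o=bot.observe(); print(o['clock'],o['position']*1000,o['tool_rot'],o['force'])
s=bot.grab_frame('side'); cv2.imwrite('pics/s1.png',cv2.resize(s['frame'][200:350,220:420,::-1],None,fx=4,fy=4))
E
```

```text
4.95 [633.5 126.8 150. ] [3.1 0.  0. ] [-0.  -0.3  0.5]
```

View pics/s1.png

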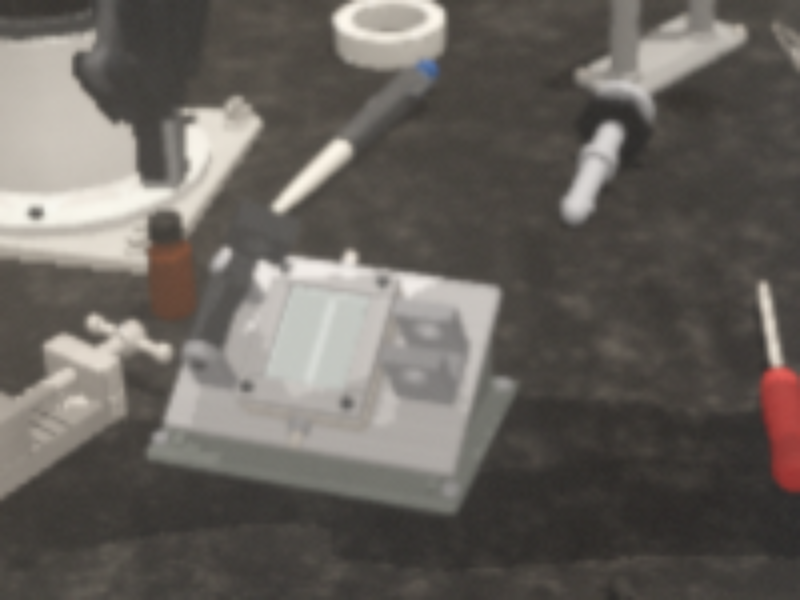

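Emit:
move_arm(moves="-18 4 4 0;-26 6 8 0;-34 8 12 0;-41 10 16 0;-48 13 22 0;-54 16 27 0;-59 20 34 0;-64 24 40 0;-68 28 47 0;-71 33 55 0")

```text
clock: 5.83
position: [0.5633, 0.0936, 0.0992]
tool_rot: [-3.141, -0.0, -0.0]
force: [1.5, -1.2, -0.2]
grip_width: 0.0001
```

```bash
python3 - <<'E'
from h import *; from fr import *
np.set_printoptions(precision=1,suppress=True)
o=bot.observe(); print(o['clock'],o['position']*1000,o['tool_rot'],o['force'],o['moment'])
for th,h in [(.1,.005),(0,.005),(0,.002),(0,-.001)]: print(rpy(o['tool_rot']).T@(C(th,h=h)+[.011,.0145,0]-o['position'])*1000)
f=bot.grab_frame('side'); P=cloud(f)@F; k=(abs(P[...,0]+.0485)<.02)&(P[...,1]<.61)&(P[...,1]>.5)&(P[...,2]>.11)&(P[...,2]<.25); q=P[k]
for y in np.arange(.5,.61,.01):
    z=q[(q[:,1]>=y)&(q[:,1]<y+.01),2]
    if len(z): print('%.2f %d'%(y,len(z)),np.percentile(z,[10,50,90])*1000)
cv2.imwrite('pics/s2.png',cv2.resize(f['frame'][200:350,220:420,::-1],None,fx=4,fy=4))
E
```

```text
5.8333 [563.3  93.6  99.2] [-3.1 -0.  -0. ] [ 1.5 -1.2 -0.2] [-0.  -0.  -0.1]
[-2.8  4.   9.3]
[-4.   8.7 16.9]
[-4.1 10.3 19.5]
[-4.2 11.8 22. ]
0.50 72 [118.2 131.1 133.6]
0.51 58 [111.3 131.  134.5]
0.52 83 [113.5 130.2 133. ]
0.53 8 [123.  130.3 132.8]
0.54 111 [110.4 188.1 240.2]
0.55 100 [185.7 207.  238.6]
0.56 104 [194.9 230.4 238.4]
0.57 73 [208.2 234.9 239.1]
0.58 83 [205.1 214.4 239.8]
0.59 33 [111.5 203.  223. ]
0.60 38 [110.3 111.6 113.5]
```

View pics/s2.png

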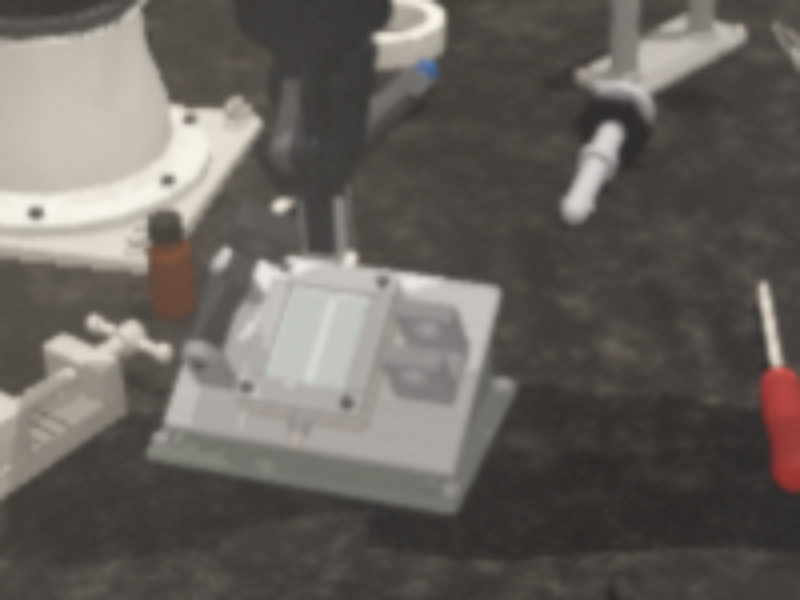

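```bash
python3 - <<'E'
from h import *; from fr import *
np.set_printoptions(precision=1,suppress=True)
o=bot.observe(); p=o['position']
s=bot.grab_frame('side'); w=bot.grab_frame('wrist'); t=bot.grab_frame('top')
cr=lambda q:(np.array(q)-[220,200])*4
print('TCP now crop',cr(px(s,p)),'start',cr(px(s,[.6335,.1268,.150])),'F now',p@F*1000,'F start',np.array([.6335,.1268,.15])@F*1000)
for th in(1.12,.2): 
  for r in (0,.087,.125): print(th,r,'bar centre crop',cr(px(s,C(th,r=r,h=0,dx=0))), cr(px(s,C(th,r=r,h=0,dx=.02))),cr(px(s,C(th,r=r,h=0,dx=-.02))))
for c in [(265,235),(245,260),(225,290),(240,225),(210,350)]: print(c,world(s,np.array(c)/4+[220,200],r=1)@F*1000)
for n,f in(('s',s),('w',w),('t',t)):
    for l in('bar_pad','bar_hinge','fork_mouth'):
        for d in bot.pinpoint(f,l)[:1]: print(n,l,d['at'],d['conf'],world(f,d['at'])@F*1000)
save(w,'w3.png')
E
```

```text
TCP now crop [332.4 310.9] start [168.3 240.7] F now [-53.4 556.1 148.4] F start [-58.4 625.3 213.3]
1.12 0 bar centre crop [211.9 307.4] [222.8 274.7] [200.9 340.6]
1.12 0.087 bar centre crop [238.8 247.3] [250.3 212.6] [227.1 282.6]
1.12 0.125 bar centre crop [251.9 218. ] [263.7 182.4] [240.  254.3]
0.2 0 bar centre crop [211.9 307.4] [222.8 274.7] [200.9 340.6]
0.2 0.087 bar centre crop [354.8 315.7] [364.9 281.7] [344.6 350.3]
0.2 0.125 bar centre crop [420.7 319.5] [430.3 284.9] [410.9 354.7]
(265, 235) [-56.1 570.1 230.1]
(245, 260) [-59.9 585.7 207.3]
(225, 290) [-69.2 598.6 189.3]
(240, 225) [-56.7 580.5 238.3]
(210, 350) [-76.  623.5 126. ]
s bar_pad [276.7, 257.1] 0.97 [-51.7 593.5 222.5]
s bar_hinge [274.7, 282.2] 0.78 [-71.1 614.7 144.1]
s fork_mouth [328.6, 277.3] 0.82 [-36.4 508.9 131.7]
w bar_pad [260.0, 216.9] 0.77 [-50.1 597.  197.5]
w bar_hinge [372.7, 116.1] 0.77 [-43.  631.8 131.3]
w fork_mouth [380.3, 343.2] 0.59 [-36.  512.1 110.5]
t bar_hinge [256.3, 187.1] 0.69 [180.1 582.2 411.2]
t fork_mouth [258.1, 236.7] 0.94 [279.6 497.7 525.6]
```

View pics/w3.png

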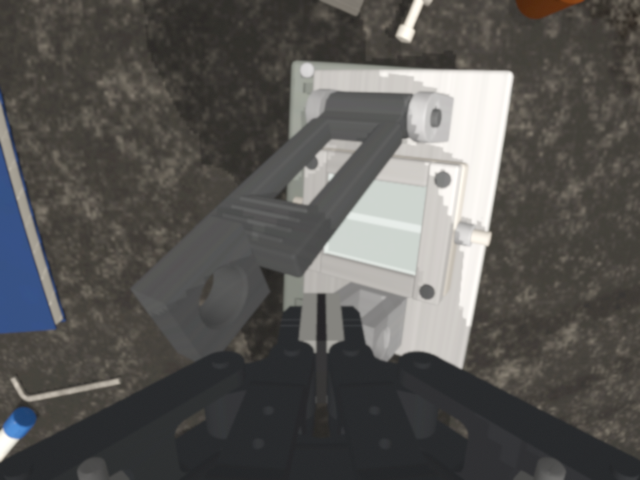

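```bash
python3 - <<'E'
from h import *; from fr import *
np.set_printoptions(precision=1,suppress=True)
o=bot.observe(); p=o['position']
s=bot.grab_frame('side'); w=bot.grab_frame('wrist'); 
print('TCP in wrist px',px(w,p),'20mm up',px(w,p+[0,0,.02]),'40 up',px(w,p+[0,0,.04]), 'eye',w['eye']*1000-p*1000,w['attitude'])
for c in [(322,298),(312,300),(332,300),(322,310),(322,330),(312,340)]: print(c,world(w,c,r=1)*1000-p*1000)
for c in [(322,240),(322,225),(322,210),(345,235),(340,200),(310,200)]: print('side',c,world(s,np.array(c)/4+[220,200],r=0)*1000-p*1000)
E
```

```text
TCP in wrist px [321.  282.8] 20mm up [321.  301.4] 40 up [321.  324.7] eye [ 74.   -0.1 176.1] [-0.3  0.  -1.6]
(322, 298) [11.7 -0.4 41.8]
(312, 300) [11.9  3.2 43.9]
(332, 300) [11.8 -3.9 43.7]
(322, 310) [11.7 -0.4 51.3]
(322, 330) [11.6 -0.3 64.7]
(312, 340) [11.4  2.6 70.2]
side (322, 240) [-2.7 11.5 47.3]
side (322, 225) [-2.8 10.7 55.4]
side (322, 210) [-2.5  8.3 62.5]
side (345, 235) [-12.3   4.1  47.1]
side (340, 200) [-10.8   4.5  67. ]
side (310, 200) [ 2.1 12.  69.6]
```

```bash
python3 - <<'E'
from h import *; from fr import *
np.set_printoptions(precision=1,suppress=True)
o=bot.observe(); p=o['position']
s=bot.grab_frame('side'); w=bot.grab_frame('wrist'); 
for v in range(270,302,3): print(v,world(w,(312,v),r=0)*1000-p*1000,w['frame'][v,312],world(w,(335,v),r=0)*1000-p*1000)
for v in range(254,280,2): print('side',v,world(s,(301,v),r=0)*1000-p*1000,s['frame'][v,301],world(s,(303,v),r=0)*1000-p*1000)
cv2.imwrite('pics/w4.png',cv2.resize(w['frame'][230:350,250:400,::-1],None,fx=5,fy=5,interpolation=cv2.INTER_NEAREST))
E
```

```text
270 [-13.6   5.4 -51.9] [151 148 144] [ -9.9  -7.9 -42.3]
273 [-26.5   6.1 -79.8] [179 176 171] [-12.2  -7.9 -43.3]
276 [-28.1   6.1 -78.6] [182 178 174] [-13.6  -7.9 -42.4]
279 [-31.2   6.2 -80.7] [181 178 174] [-26.7  -8.9 -69.7]
282 [-32.6   6.1 -78.9] [181 177 173] [-29.   -9.  -70.4]
285 [-34.7   6.1 -78.8] [181 178 173] [-30.7  -9.  -69.3]
288 [-36.6   6.1 -78.1] [181 178 174] [-32.7  -9.  -69.2]
291 [-38.8   6.1 -78.1] [178 175 170] [-34.7  -9.  -68.9]
294 [11.9  3.3 38.8] [135 134 129] [12.  -5.1 39. ]
297 [11.6  3.3 40.7] [132 131 126] [12.1 -5.  41.9]
300 [11.7  3.2 43.6] [132 131 126] [11.7 -4.9 43.5]
side 254 [-5.2 13.9 62.5] [69 66 64] [-7.9  9.7 60.5]
side 256 [-4.  11.2 56.4] [68 67 65] [-8.5 12.1 57.3]
side 258 [-4.6 13.4 53.1] [69 67 65] [-7.9 11.  52.2]
side 260 [-3.6 11.3 47.2] [68 66 64] [-8.2 12.5 48.5]
side 262 [-4.2 13.8 44.2] [72 70 67] [-7.7 11.8 43.5]
side 264 [-0.7  4.3 33.7] [135 132 127] [-5.   4.5 34.4]
side 266 [ 21.7 -60.5 -11.3] [198 193 188] [ 17.5 -61.7 -11.5]
side 268 [ 21.5 -59.3 -15.6] [198 193 188] [ 15.5 -55.  -12.3]
side 270 [ 19.  -51.1 -15.5] [198 193 188] [ 14.6 -51.6 -15.2]
side 272 [ 20.2 -53.9 -22.3] [187 186 182] [ 15.6 -53.6 -21.6]
side 274 [ 19.2 -50.  -24.9] [198 201 196] [ 15.  -51.2 -25.1]
side 276 [ 17.6 -44.8 -26.6] [203 206 200] [ 13.  -44.5 -25.9]
side 278 [ 16.8 -41.4 -29.5] [211 214 209] [ 12.1 -41.  -28.6]
```

View pics/w4.png

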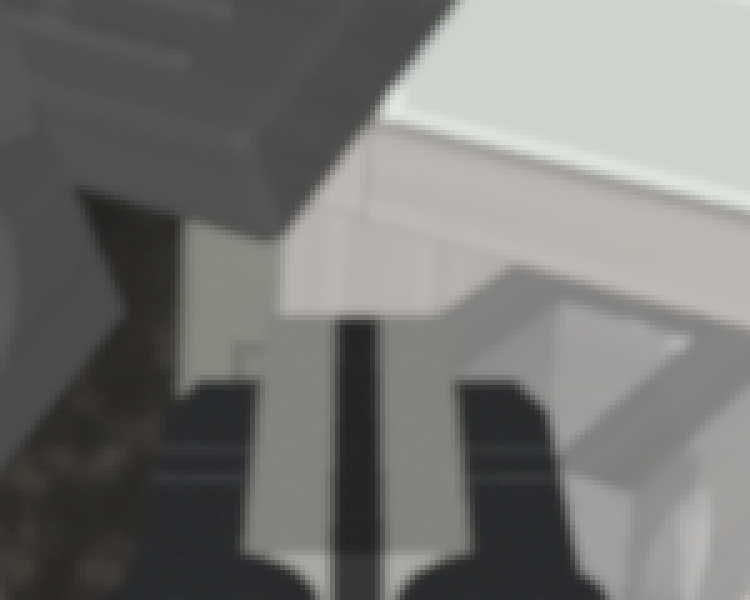

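```bash
python3 - <<'E'
from h import *; from fr import *
np.set_printoptions(precision=1,suppress=True)
o=bot.observe(); p=o['position']; R=rpy(o['tool_rot'])
for th,h in [(1.2,.07),(1.2,.025),(1.1,.005),(1.0,.005),(.9,.005),(.8,.005),(.7,.005),(.6,.005),(.5,.005),(.4,.005),(.3,.005),(.2,.005),(.1,.005),(0.05,.005),(0,.005),(0,.002)]:
    w=C(th,r=.088,h=h,dx=.0)+[.011,.007,-.036]; print(th,h,w*1000,R.T@(w-p)*1000)
E
```

```text
1.2 0.07 [685.8 129.7 129.9] [122.2 -35.8 -30.1]
1.2 0.025 [643.4 123.5 116. ] [ 79.8 -29.5 -16.3]
1.1 0.005 [616.3 119.5 107.2] [ 52.7 -25.6  -7.5]
1.0 0.005 [608.3 117.9 103.9] [ 44.7 -23.9  -4.2]
0.9 0.005 [600.7 115.8  99.9] [ 37.1 -21.8  -0.2]
0.8 0.005 [593.7 113.3  95.3] [ 30.  -19.4   4.4]
0.7 0.005 [587.1 110.5  90.1] [ 23.5 -16.5   9.6]
0.6 0.005 [581.2 107.2  84.4] [ 17.6 -13.3  15.3]
0.5 0.005 [576.  103.7  78.3] [12.4 -9.7 21.4]
0.4 0.005 [571.5  99.9  71.8] [ 7.9 -5.9 27.9]
0.3 0.005 [567.7  95.8  64.9] [ 4.1 -1.8 34.8]
0.2 0.005 [564.8  91.5  57.8] [ 1.2  2.5 41.9]
0.1 0.005 [562.8  87.   50.5] [-0.8  6.9 49.2]
0.05 0.005 [562.1  84.7  46.8] [-1.5  9.2 53. ]
0 0.005 [561.6  82.4  43. ] [-2.  11.5 56.7]
0 0.002 [561.5  80.9  40.5] [-2.1 13.1 59.2]
```

Emit:
move_arm(moves="0 0 -42 0;0 0 -84 0;0 -5 -100 0;40 -20 -100 0;80 -32 -100 0;100 -32 -95 0;100 -32 -57 0;98 -32 -20 0;88 -30 -16 0;80 -30 -14 0")

```text
clock: 7.52
position: [0.6418, 0.1232, 0.111]
tool_rot: [3.141, 0.004, -0.0]
force: [-0.4, 0.3, 0.5]
grip_width: -0.0
```

```bash
python3 - <<'E'
from h import *; from fr import *
np.set_printoptions(precision=1,suppress=True)
o=bot.observe(); p=o['position']; R=rpy(o['tool_rot']); print(p*1000,o['force'])
w=bot.grab_frame('wrist'); 
for l in('bar_pad',):
    for d in bot.pinpoint(w,l)[:1]: print(l,d['at'],d['conf'],world(w,d['at'])@F*1000)
for v in range(270,310,3): print(v,world(w,(312,v),r=0)*1000-p*1000)
E
```

```text
[641.8 123.2 111. ] [-0.4  0.3  0.5]
270 [ -37.1    6.8 -111.6]
273 [ -39.4    6.8 -111.5]
276 [ -41.7    6.8 -111.2]
279 [ -44.2    6.8 -111.2]
282 [ -46.9    6.8 -112. ]
285 [ -49.2    6.8 -111.5]
288 [ -51.4    6.8 -110.8]
291 [ -53.7    6.9 -110.5]
294 [12.1  3.3 38.9]
297 [12.1  3.3 41.4]
300 [12.3  3.2 44.4]Traceback (most recent call last):
  File "<stdin>", line 7, in <module>
TypeError: unsupported operand type(s) for *: 'NoneType' and 'int'
```

Emit:
move_arm(moves="-26 4 5 0;-34 5 9 0;-41 7 13 0;-48 10 17 0;-55 13 22 0;-61 16 28 0;-66 20 34 0;-70 23 41 0;-74 27 48 0;-77 32 55 0")

```text
clock: 8.45
position: [0.5661, 0.0916, 0.0579]
tool_rot: [-3.142, 0.0, -0.0]
force: [2.2, 2.0, 0.4]
grip_width: -0.0002
```

```bash
python3 - <<'E'
from h import *; from fr import *
np.set_printoptions(precision=1,suppress=True)
o=bot.observe(); p=o['position']; R=rpy(o['tool_rot']); print(p*1000,o['force'])
s=bot.grab_frame('side')
for l in('bar_pad',):
    for d in bot.pinpoint(s,l)[:1]: print(l,d['at'],d['conf'],world(s,d['at'])@F*1000)
for th,h in [(.1,.005),(0,.005),(0,.002)]: print(R.T@(C(th,r=.088,h=h,dx=.0)+[.011,.007,-.036]-p)*1000)
cv2.imwrite('pics/s3.png',cv2.resize(s['frame'][200:350,220:420,::-1],None,fx=3,fy=3))
E
```

```text
[566.1  91.6  57.9] [2.2 2.  0.4]
bar_pad [308.1, 278.0] 0.89 [-49.3 547.8 141.8]
[-3.4  4.6  7.4]
[-4.6  9.2 14.8]
[-4.7 10.8 17.4]
```

View pics/s3.png

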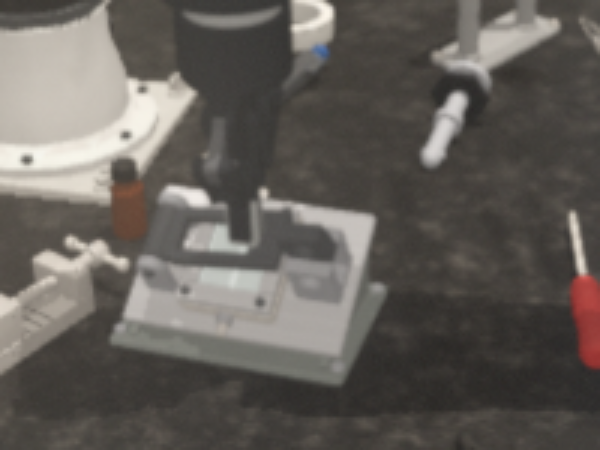

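Emit:
move_arm(moves="-3 4 6 0;-3 5 9 0;-4 7 12 0;-4 8 14 0;-4 9 16 0;-4 10 18 0;-4 11 20 0;-4 11 21 0;-4 11 21 0;-4 11 21 0")

```text
clock: 9.38
position: [0.5632, 0.0828, 0.0413]
tool_rot: [-3.14, -0.002, 0.001]
force: [-22.7, 4.6, 75.1]
grip_width: -0.0
```

```bash
cat > bar.py <<'E'
from h import *; from fr import *
np.set_printoptions(precision=1,suppress=True)
o=bot.observe(); p=o['position']; print(o['clock'],p*1000,o['force'])
s=bot.grab_frame('side'); w=bot.grab_frame('wrist')
for n,f in(('s',s),('w',w)):
    P=cloud(f)@F
    for y0,y1 in((.536,.556),(.56,.60),(.503,.531)):
        for xx,(a,b) in {'bar':(-.066,-.031),'tongue':(-.054,-.043),'lug':(-.040,-.032)}.items():
            k=(P[...,0]>a)&(P[...,0]<b)&(P[...,1]>y0)&(P[...,1]<y1)&(P[...,2]>.115)&(P[...,2]<.16); z=P[k][:,2]*1000
            if len(z)>5: print(n,y0,xx,len(z),np.percentile(z,[10,25,50,75,90]))
    for l in('bar_pad','fork_mouth'):
        for d in bot.pinpoint(f,l)[:1]: 
            q=world(f,d['at']); print(l,d['at'],d['conf'],None if q is None else q@F*1000)
E
python3 bar.py
```

```text
9.3833 [563.2  82.8  41.3] [-22.7   4.6  75.1]
s 0.536 bar 201 [121.7 122.9 127.4 144.8 152.6]
s 0.536 tongue 68 [122.8 124.8 141.9 151.5 155.8]
s 0.536 lug 28 [121.5 121.9 123.7 127.7 148.5]
s 0.56 bar 97 [120.  121.9 123.6 132.3 146.6]
s 0.56 tongue 8 [142.9 146.7 150.5 154.5 158.2]
s 0.56 lug 37 [117.7 120.5 122.2 123.4 124.8]
s 0.503 bar 196 [130.6 131.3 132.5 133.8 134.7]
s 0.503 tongue 61 [131.1 132.1 132.8 134.3 135.4]
s 0.503 lug 48 [130.4 131.2 132.8 133.7 134.7]
bar_pad [311.2, 280.9] 0.97 [-48.5 544.5 127.8]
fork_mouth [324.3, 278.0] 0.71 [-40.1 516.9 133.3]
w 0.536 bar 531 [122.7 123.2 124.1 155.6 156.3]
w 0.536 lug 484 [122.8 123.3 124.4 155.7 156.4]
w 0.56 bar 7451 [121.5 123.1 125.8 144.9 154.5]
w 0.56 tongue 1426 [129.3 135.1 143.2 150.4 154.3]
w 0.56 lug 2871 [122.8 123.2 123.9 147.2 156. ]
w 0.503 bar 457 [132.5 132.8 133.1 133.4 133.7]
w 0.503 tongue 457 [132.5 132.8 133.1 133.4 133.7]
```

Emit:
move_arm(moves="0 0 -10 0;0 0 -40 0;0 0 -80 0;0 20 -120 0;-20 40 -160 0;-50 60 -190 0;-70 60 -200 0;-70 60 -200 0;-70 60 -200 0;-70 60 -200 0")

```text
clock: 10.52
position: [0.4929, 0.0211, 0.2376]
tool_rot: [-3.142, -0.0, -0.0]
force: [0.9, 0.1, 0.3]
grip_width: 0.0
```

```bash
python3 bar.py; python3 - <<'E'
from h import *; from fr import *
np.set_printoptions(precision=1,suppress=True)
w=bot.grab_frame('wrist'); save(w,'w5.png'); P=cloud(w)@F
k=(P[...,1]>.506)&(P[...,1]<.529)&(P[...,2]>.128)&(P[...,2]<.137)
h,e=np.histogram(P[k][:,0],bins=np.arange(-.08,-.02,.001)); print([(round(e[i]*1000),h[i]) for i in range(len(h)) if h[i]])
k=(P[...,0]>-.040)&(P[...,0]<-.032)&(P[...,2]>.128)&(P[...,2]<.137); print(np.percentile(P[k][:,1],[1,50,99])*1000)
E
```

```text
10.5167 [492.9  21.1 237.6] [0.9 0.1 0.3]
s 0.536 bar 136 [121.3 122.5 123.6 124.7 125.7]
s 0.536 tongue 45 [121.3 123.2 123.6 124.7 125.6]
s 0.536 lug 31 [121.7 122.8 123.6 124.2 125.2]
s 0.56 bar 109 [118.6 121.6 123.  124.2 125. ]
s 0.56 lug 71 [117.2 120.5 122.6 124.1 125. ]
s 0.503 bar 202 [130.4 131.7 132.8 133.8 134.8]
s 0.503 tongue 63 [131.8 132.2 133.1 134.5 135.9]
s 0.503 lug 46 [130.4 131.3 132.2 133.3 134.3]
bar_pad [308.7, 281.0] 0.62 [-47.5 551.3 123. ]
fork_mouth [326.1, 277.7] 0.83 [-38.3 513.7 132.2]
w 0.536 bar 863 [123.  123.4 123.9 124.4 124.9]
w 0.536 tongue 268 [123.1 123.5 123.9 124.5 124.9]
w 0.536 lug 212 [122.9 123.3 123.7 124.2 124.7]
w 0.56 bar 931 [117.5 120.7 123.3 123.9 124.3]
w 0.56 lug 314 [123.  123.4 123.8 124.1 124.5]
w 0.503 bar 1409 [127.4 132.  132.8 133.5 134. ]
w 0.503 tongue 402 [132.6 133.2 133.7 134.  134.4]
w 0.503 lug 340 [124.9 131.8 132.4 132.9 133.2]
bar_pad [283.5, 101.3] 0.32 [-32.4 574.8 106.5]
fork_mouth [271.5, 175.6] 0.84 [-39.7 515.1 109.9]
[(-69, np.int64(14)), (-68, np.int64(22)), (-67, np.int64(28)), (-66, np.int64(22)), (-65, np.int64(28)), (-64, np.int64(24)), (-63, np.int64(25)), (-62, np.int64(25)), (-61, np.int64(27)), (-60, np.int64(22)), (-59, np.int64(18)), (-58, np.int64(20)), (-57, np.int64(28)), (-56, np.int64(18)), (-55, np.int64(24)), (-54, np.int64(31)), (-53, np.int64(27)), (-52, np.int64(27)), (-51, np.int64(26)), (-50, np.int64(28)), (-49, np.int64(29)), (-48, np.int64(22)), (-47, np.int64(29)), (-46, np.int64(31)), (-45, np.int64(29)), (-44, np.int64(55)), (-43, np.int64(34)), (-42, np.int64(18)), (-41, np.int64(28)), (-40, np.int64(25)), (-39, np.int64(38)), (-38, np.int64(20)), (-37, np.int64(30)), (-36, np.int64(30)), (-35, np.int64(28)), (-34, np.int64(33)), (-33, np.int64(42)), (-32, np.int64(88)), (-31, np.int64(20))]
[501.4 520.5 636.9]
```

Emit:
move_arm(moves="-8 40 0 0.08;-8 80 0 0.08;-8 120 0 0.08;-8 160 0 0.08;-8 200 0 0.08;-8 240 0 0.08;-8 280 10 0.08;-8 318 20 0.08;-8 318 20 0.08;-8 318 20 0.08", grip=0.35)

```text
clock: 11.7
position: [0.4836, -0.2988, 0.2164]
tool_rot: [-3.141, 0.002, -0.083]
force: [-0.1, 1.6, 0.2]
grip_width: 0.0301
```

```bash
sed -i 's/m=(P/P[340:]=np.nan; m=(P/' pin.py; cat > tip.py <<'E'
from h import *
np.set_printoptions(precision=1,suppress=True)
o=bot.observe(); p=o['position']; R=rpy(o['tool_rot']); print(o['clock'],p*1000,o['tool_rot'],o['grip_width'],o['force'])
f=bot.grab_frame('wrist'); P=(cloud(f)-p)@R*1000   # tool frame; z + = beyond TCP
m=(abs(P[...,0]-12)<2.5)&(P[...,2]>-75)&(P[...,2]<20)&(abs(P[...,1])<60); q=P[m]
for s in(-1,1):
    k=q[(q[:,1]*s>0)]; print('finger',s,'tip z',np.percentile(k[:,2],[98,99.5,100]),'y at tip',k[k[:,2]>k[:,2].max()-6][:,1].min(),k[k[:,2]>k[:,2].max()-6][:,1].max())
E
python3 tip.py; python3 pin.py
```

```text
11.7 [ 483.6 -298.8  216.4] [-3.1  0.  -0.1] 0.030058805047643095 [-0.1  1.6  0.2]
finger -1 tip z [-38.4 -36.9 -36.4] y at tip -21.60243683397292 -14.809836078055564
finger 1 tip z [-38.  -37.  -36.1] y at tip 14.6129503778612 21.409832265073632
axis [0.0634 0.998 ] [ 0.4904 -0.2777]
-0.038 n158 z 0.0122 0.0404 w -0.0268..0.0160  xy [ 0.4881 -0.3138]
-0.034 n198 z 0.0295 0.0511 w -0.0261..0.0162  xy [ 0.4884 -0.3098]
-0.030 n219 z 0.0288 0.0507 w -0.0253..0.0160  xy [ 0.4887 -0.3058]
-0.026 n86 z 0.0274 0.0501 w -0.0208..0.0063  xy [ 0.4889 -0.3018]
-0.022 n119 z 0.0180 0.0358 w -0.0180..0.0085  xy [ 0.4892 -0.2978]
-0.018 n199 z 0.0055 0.0404 w -0.0268..0.0220  xy [ 0.4894 -0.2938]
-0.014 n280 z 0.0215 0.0487 w -0.0315..0.0230  xy [ 0.4897 -0.2898]
-0.010 n267 z 0.0227 0.0495 w -0.0316..0.0230  xy [ 0.4899 -0.2858]
-0.006 n174 z 0.0240 0.0493 w -0.0319..0.0170  xy [ 0.4902 -0.2818]
-0.002 n73 z 0.0229 0.0322 w -0.0123..0.0040  xy [ 0.4904 -0.2778]
0.002 n84 z 0.0192 0.0312 w -0.0115..0.0041  xy [ 0.4907 -0.2739]
0.006 n82 z 0.0198 0.0301 w -0.0115..0.0044  xy [ 0.4909 -0.2699]
0.01
[... 612 characters left out ...]
0.0227 w -0.0097..0.0054  xy [ 0.4935 -0.2299]
0.050 n76 z 0.0120 0.0223 w -0.0101..0.0058  xy [ 0.4937 -0.226 ]
0.054 n66 z 0.0114 0.0214 w -0.0101..0.0058  xy [ 0.494 -0.222]
0.058 n66 z 0.0126 0.0216 w -0.0088..0.0053  xy [ 0.4942 -0.218 ]
0.062 n66 z 0.0115 0.0200 w -0.0089..0.0054  xy [ 0.4945 -0.214 ]
0.066 n63 z 0.0123 0.0194 w -0.0089..0.0054  xy [ 0.4947 -0.21  ]
0.070 n83 z 0.0080 0.0192 w -0.0114..0.0087  xy [ 0.495 -0.206]
0.074 n83 z 0.0088 0.0196 w -0.0113..0.0087  xy [ 0.4953 -0.202 ]
0.078 n65 z 0.0098 0.0183 w -0.0105..0.0061  xy [ 0.4955 -0.198 ]
0.082 n62 z 0.0086 0.0171 w -0.0082..0.0058  xy [ 0.4958 -0.194 ]
0.086 n26 z 0.0100 0.0153 w -0.0072..0.0044  xy [ 0.496 -0.19 ]
```

Emit:
move_arm(moves="0 -1 0 0.01;0 -1 35 0.01;0 -1 70 0.01;0 -1 105 0.01;0 -1 140 0.01;0 -1 170 0.01;0 -1 195 0.01;0 -1 208 0.01;0 -1 215 0.01;0 -1 215 0.01", grip=0.62)

```text
clock: 12.63
position: [0.4845, -0.2948, 0.0019]
tool_rot: [-3.141, 0.001, -0.089]
force: [0.4, 0.2, 0.3]
grip_width: 0.0533
```

```bash
python3 tip.py; python3 - <<'E'
from h import *
np.set_printoptions(precision=1,suppress=True)
w=bot.grab_frame('wrist'); cv2.imwrite('pics/w6.png',cv2.resize(w['frame'][140:380,160:480,::-1],None,fx=2,fy=2))
E
```

```text
12.6333 [ 484.5 -294.8    1.9] [-3.1  0.  -0.1] 0.05327200008160945 [0.4 0.2 0.3]
finger -1 tip z [3.  3.2 4. ] y at tip -59.852124677319644 -0.10202201048606936
finger 1 tip z [3.1 3.4 4.1] y at tip 0.35303138464735423 59.9544210870555
```

View pics/w6.png

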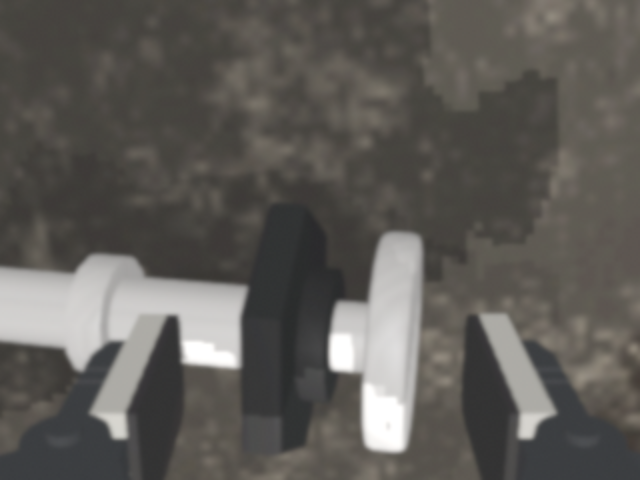

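Emit:
move_arm(moves="0 2 2 0;0 2 2 0;0 2 2 0;0 2 2 0;0 2 2 0;0 2 2 0;0 2 2 0;0 2 2 0;0 2 2 0;0 2 2 0", grip=0.1, grip_force=30)

```text
clock: 13.57
position: [0.485, -0.2985, 0.0016]
tool_rot: [3.141, -0.001, -0.091]
force: [0.5, 1.0, 5.8]
grip_width: 0.0237
```

```bash
cat > side.py <<'E'
from h import *
import sys
np.set_printoptions(precision=1,suppress=True)
o=bot.observe(); p=o['position']; print(o['clock'],p*1000,o['tool_rot'],o['grip_width'],o['force'],o['moment'])
s=bot.grab_frame('side'); w=bot.grab_frame('wrist')
for n,f in(('s',s),('w',w)):
    for l in('lock_pin','button_face'):
        for d in bot.pinpoint(f,l)[:1]: q=world(f,d['at']); print(n,l,np.round(d['at']),round(d['conf'],2),None if q is None else q*1000)
c=np.round(px(s,p+[0,0.03,.05])).astype(int); y0=max(c[1]-55,0);x0=max(c[0]-75,0)
a=cv2.resize(s['frame'][y0:y0+110,x0:x0+150,::-1],(600,440)); b=cv2.resize(w['frame'][100:400,:,::-1],(600,281))
cv2.imwrite('pics/'+sys.argv[1],cv2.resize(np.vstack([a,b]),None,fx=.83,fy=.83))
E
python3 side.py g1.png
```

```text
13.5667 [ 485.  -298.5    1.6] [ 3.1 -0.  -0.1] 0.023709088022575892 [0.5 1.  5.8] [-0.   0.1 -0. ]
s lock_pin [369. 238.] 0.75 [ 486.2 -241.7   26.7]
w lock_pin [204. 300.] 0.88 [ 494.3 -253.1   31.8]
w button_face [354. 311.] 0.93 [ 492.7 -310.7   47.9]
```

Emit:
move_arm(moves="0 0 -20 0;0 0 -45 0;0 0 -80 0;0 0 -115 0;0 0 -150 0;0 0 -180 0;0 0 -200 0;0 0 -200 0;0 0 -200 0;0 0 -200 0")

```text
clock: 14.7
position: [0.4839, -0.2979, 0.2001]
tool_rot: [-3.141, 0.001, -0.09]
force: [0.3, -0.2, -1.9]
grip_width: 0.0232
```

```bash
cat > held.py <<'E'
from h import *
np.set_printoptions(precision=4,suppress=True)
o=bot.observe(); p=o['position']; R=rpy(o['tool_rot']); print(o['clock'],p,o['tool_rot'],o['grip_width'],o['force'])
f=bot.grab_frame('wrist'); P=(cloud(f)-p)@R*1000  # tool frame mm
save(f,'held.png')
# shank/neck region: tool y from -115 to -12
m=(P[...,1]<-14)&(P[...,1]>-118)&(abs(P[...,0]+0)<32)&(P[...,2]>-60)&(P[...,2]<60); q=P[m]
rows=[]
for y in np.arange(-118,-14,5):
    k=q[(q[:,1]>=y)&(q[:,1]<y+5)]
    if len(k)>8:
        top=np.percentile(k[:,2],3); rows.append((y+2.5,top,k[:,0].min(),k[:,0].max())); print('y %.1f n%d ztop %.1f x %.1f..%.1f'%(y+2.5,len(k),top,k[:,0].min(),k[:,0].max()))
E
python3 held.py
```

```text
14.7 [ 0.4839 -0.2979  0.2001] [-3.1413  0.0008 -0.0903] 0.023246462784738416 [ 0.2577 -0.2041 -1.8702]
y -105.5 n106 ztop -22.3 x -5.6..6.0
y -100.5 n347 ztop -23.2 x -7.7..7.1
y -95.5 n396 ztop -23.7 x -8.1..7.4
y -90.5 n400 ztop -24.1 x -7.4..7.4
y -85.5 n415 ztop -24.4 x -8.2..7.2
y -80.5 n409 ztop -24.9 x -8.1..7.0
y -75.5 n418 ztop -25.2 x -8.3..6.8
y -70.5 n426 ztop -25.6 x -8.2..6.8
y -65.5 n426 ztop -26.0 x -8.1..7.1
y -60.5 n431 ztop -26.5 x -8.1..6.9
y -55.5 n426 ztop -26.9 x -7.9..7.0
y -50.5 n453 ztop -31.9 x -12.5..11.9
y -45.5 n887 ztop -32.3 x -14.4..12.0
y -40.5 n651 ztop -28.5 x -13.8..11.9
y -35.5 n504 ztop -28.9 x -9.0..7.5
y -30.5 n448 ztop -29.2 x -8.4..7.6
y -25.5 n447 ztop -58.9 x 0.6..8.6
y -20.5 n492 ztop -59.1 x 2.2..12.4
y -15.5 n417 ztop -59.5 x 5.7..12.6
```

```bash
cat > plan.py <<'E'
from h import *; from fr import *
np.set_printoptions(precision=1,suppress=True)
M=F@np.array([-.031,.5174,.1187]); nd=np.array([np.cos(az),np.sin(az),0]); psi=az-np.pi/2
def geo(ph,lap=10.):   # TCP relative Hc (horizontal along nose, up), mm
    c,s=np.cos(ph),np.sin(ph); PR=np.array([-90*c+24*s,90*s+24*c]); PRs=np.array([-40*c+24*s,40*s+24*c])
    ss=(PRs[1]-lap-64*s)/c; ss=max(ss,-22); w=max(PRs[0]-(-64*c+ss*s),24.); return np.array([PR[0]-w/2,PR[1]-46.4]),w
def tcp(s,phd,off=(0,0)):
    g,w=geo(np.radians(phd)); H=M*1000+X*s; return H+nd*(g[0]+off[0])+np.array([0,0,g[1]+off[1]]),w
if __name__=='__main__':
    print('M',M*1000,'psi',psi,'Hc offs at 4.7',geo(np.radians(4.7)))
    o=bot.observe(); p=o['position']*1000; R=rpy(o['tool_rot']); print(p,o['tool_rot'])
    M0=M.copy()
    off=(-1.3,0)
    for s,ph in [(20,4.7),(6,4.7),(1,7),(-2,12),(-4,17),(-8,22),(-12,27),(-17,32),(-24,32),(-50,32)]:
        t,w=tcp(s,ph,off); print(s,ph,t,'w %.1f'%w,'delta',R.T@(t-p))
E
python3 plan.py
```

```text
M [521.6  59.7  84.2] psi -0.056796326794896546 Hc offs at 4.7 (array([-100.2,  -15.1]), np.float64(24.903124661559445))
[ 483.8 -297.8  199.7] [-3.1  0.  -0.1]
20 4.7 [514.9 -58.6  79.7] w 24.9 delta [   9.6 -240.9  120.1]
6 4.7 [515.6 -46.7  72.3] w 24.9 delta [   9.2 -252.8  127.5]
1 7 [515.9 -41.4  73.2] w 25.4 delta [   9.  -258.1  126.7]
-2 12 [516.2 -36.1  79. ] w 26.7 delta [   8.9 -263.4  120.9]
-4 17 [516.5 -31.2  85. ] w 28.2 delta [   8.7 -268.3  114.8]
-8 22 [516.9 -24.1  89.6] w 29.9 delta [   8.4 -275.4  110.3]
-12 27 [517.3 -16.6  93.7] w 32.0 delta [   8.2 -282.9  106.1]
-17 32 [517.8  -8.   96.9] w 34.5 delta [   7.9 -291.6  103. ]
-24 32 [518.1  -2.1  93.2] w 34.5 delta [   7.7 -297.5  106.7]
-50 32 [519.4  20.   79.4] w 34.5 delta [   7.  -319.6  120.5]
```

Emit:
move_arm(moves="5 -40 0 -0.033;10 -80 0 -0.033;10 -120 10 -0.033;10 -158 25 -0.033;10 -190 45 -0.033;10 -215 70 -0.033;10 -230 95 -0.033;10 -236 110 -0.033;10 -236 110 -0.033;10 -236 110 -0.033")

```text
clock: 15.58
position: [0.5148, -0.0639, 0.0898]
tool_rot: [3.142, 0.003, -0.057]
force: [0.3, 0.1, -0.5]
grip_width: 0.0233
```

```bash
python3 held.py; cat > chk.py <<'E'
from plan import *
import sys
o=bot.observe(); p=o['position']; print(o['clock'],p*1000,o['force'],o['grip_width'])
s=bot.grab_frame('side'); w=bot.grab_frame('wrist')
for n,f in(('s',s),('w',w)):
    for l in('lock_pin','fork_mouth'):
        for d in bot.pinpoint(f,l)[:1]: print(n,l,np.round(d['at'],1),round(d['conf'],2),'M proj',px(f,M))
c=np.array(px(s,M)).astype(int)
a=cv2.resize(s['frame'][c[1]-70:c[1]+40,c[0]-60:c[0]+90,::-1],(750,550),interpolation=cv2.INTER_CUBIC); cv2.imwrite('pics/'+sys.argv[1],a)
b=cv2.resize(w['frame'][100:480:,60:500,::-1],(600,518)); cv2.imwrite('pics/w'+sys.argv[1],b)
E
python3 chk.py k0.png
```

```text
15.5833 [ 0.5148 -0.0639  0.0898] [ 3.1415  0.0026 -0.0567] 0.023250151902148786 [ 0.3396  0.1192 -0.4587]
y -115.5 n903 ztop 9.4 x -8.9..31.9
y -110.5 n867 ztop 7.9 x -13.3..31.7
y -105.5 n613 ztop -21.4 x -13.3..32.0
y -100.5 n877 ztop -22.8 x -11.7..31.9
y -95.5 n1032 ztop -23.3 x -10.4..31.9
y -90.5 n1049 ztop -23.7 x -9.4..32.0
y -85.5 n947 ztop -24.2 x -8.6..31.9
y -80.5 n957 ztop -24.5 x -7.8..32.0
y -75.5 n2504 ztop -24.5 x -13.5..32.0
y -70.5 n1304 ztop -25.2 x -17.3..32.0
y -65.5 n421 ztop -26.0 x -8.2..6.9
y -60.5 n436 ztop -26.4 x -8.1..6.9
y -55.5 n434 ztop -26.9 x -7.5..7.2
y -50.5 n435 ztop -31.9 x -12.2..11.7
y -45.5 n874 ztop -32.2 x -13.9..11.8
y -40.5 n664 ztop -28.4 x -14.0..11.6
y -35.5 n498 ztop -28.9 x -8.8..7.5
y -30.5 n451 ztop -29.5 x -8.5..7.4
y -25.5 n445 ztop -58.6 x 0.4..8.8
y -20.5 n488 ztop -58.9 x 2.3..12.0
y -15.5 n417 ztop -59.5 x 5.8..12.5
15.6333 [515.5 -64.5  90.8] [-0.1 -0.8 -0.6] 0.02340395409393871
s lock_pin [337.5 248.6] 0.94 M proj [326.5 277.3]
s fork_mouth [326.5 274.7] 0.67 M proj [326.5 277.3]
w lock_pin [205.5 301.8] 0.73 M proj [ 69.4 278.7]
w fork_mouth [ 67.8 278.7] 0.84 M proj [ 69.4 278.7]
```

View pics/wk0.png

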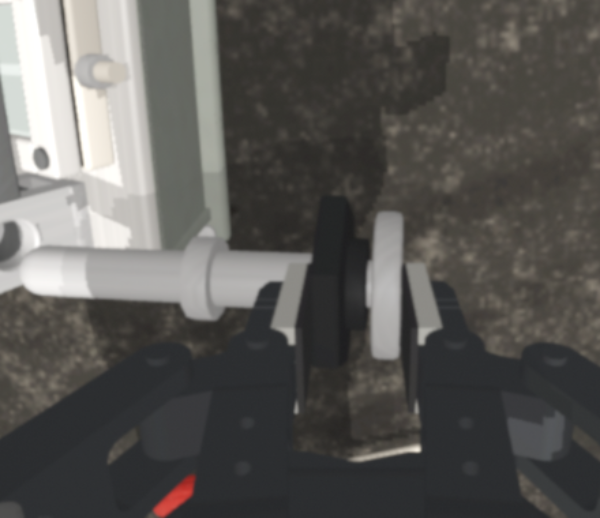

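Emit:
move_arm(moves="-1 -5 5 0;-1 -10 10 0;-1 -14 14 0;-1 -17 17 0;-1 -18 18 0;-1 -20 18 0;-1 -22 18 0;-1 -23 17 0;-1 -24 17 0;-1 -24 17 0")

```text
clock: 16.77
position: [0.516, -0.0403, 0.0738]
tool_rot: [3.141, -0.0, -0.058]
force: [0.4, -1.9, -5.2]
grip_width: 0.0236
```

```bash
python3 held.py | grep -v 'y -1[0-9]\.\|y -2'; python3 chk.py k1.png
```

```text
16.7667 [ 0.516  -0.0403  0.0738] [ 3.1411 -0.0002 -0.0576] 0.02359441629824377 [ 0.4423 -1.9074 -5.1895]
y -115.5 n754 ztop -18.7 x -17.0..32.0
y -110.5 n919 ztop -21.9 x -16.8..32.0
y -105.5 n1655 ztop -22.0 x -17.4..32.0
y -100.5 n1512 ztop -20.8 x -17.1..32.0
y -95.5 n1498 ztop -21.6 x -17.4..32.0
y -90.5 n1150 ztop -22.0 x -7.4..32.0
y -85.5 n1095 ztop -22.6 x -7.6..31.9
y -80.5 n877 ztop -23.1 x -8.1..32.0
y -75.5 n1010 ztop -23.6 x -7.5..32.0
y -70.5 n1065 ztop -24.0 x -23.9..32.0
y -65.5 n1079 ztop -24.5 x -24.1..32.0
y -60.5 n979 ztop -25.2 x -7.6..32.0
y -55.5 n979 ztop -25.5 x -7.8..32.0
y -50.5 n2928 ztop -30.1 x -17.8..32.0
y -45.5 n865 ztop -31.5 x -17.4..12.3
y -40.5 n724 ztop -27.9 x -13.3..12.2
y -35.5 n485 ztop -28.3 x -8.0..7.8
y -30.5 n452 ztop -28.9 x -8.5..7.7
16.8167 [516.  -40.2  73.8] [ 0.1 -1.8 -5.4] 0.02347464272086445
s lock_pin [333.7 261.7] 0.85 M proj [326.5 277.3]
s fork_mouth [330.7 277.7] 0.67 M proj [326.5 277.3]
w lock_pin [203.  298.4] 0.64 M proj [ 98.5 291. ]
```

View pics/k1.png

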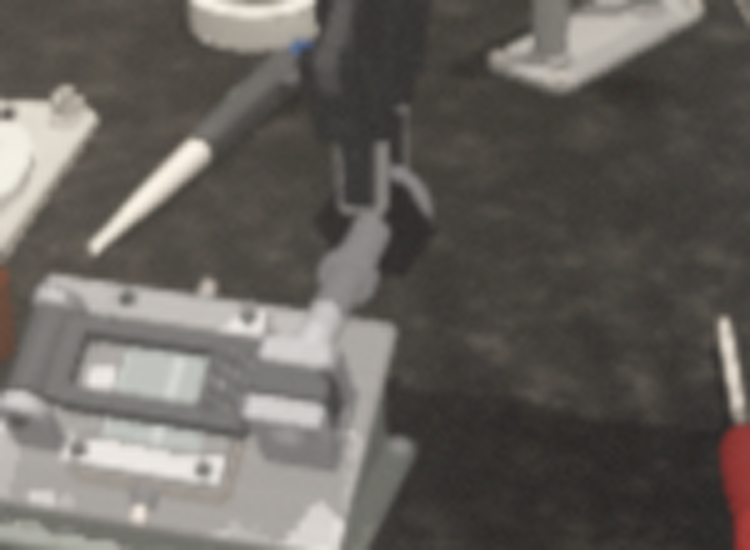

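Emit:
move_arm(moves="0 -2 -2 0;0 -3 -4 0;0 -4 -5 0;0 -5 -7 0;0 -7 -9 0;0 -8 -10 0;0 -9 -11 0;0 -10 -12 0;0 -11 -12 0;0 -11 -12 0")

```text
clock: 17.95
position: [0.5163, -0.0297, 0.0857]
tool_rot: [3.141, 0.001, -0.058]
force: [0.5, -7.2, -9.8]
grip_width: 0.0232
```

```bash
cat > tilt.py <<'E'
from plan import *
o=bot.observe(); p=o['position']; R=rpy(o['tool_rot']); print(o['clock'],p*1000,'force',o['force'],'w %.1f'%(o['grip_width']*1000),'mom',o['moment'])
f=bot.grab_frame('wrist'); P=(cloud(f)-p)@R*1000; save(f,'t_%d.png'%f['shot'])
for n in ('lock_pin','fork_mouth','button_face'):
    for d in bot.pinpoint(f,n)[:1]: print(n,np.round(d['at'],1),round(d['conf'],2))
m=(abs(P[...,0])<4)&(P[...,1]<-18)&(P[...,1]>-125)&(P[...,2]>-75)&(P[...,2]<40); q=P[m]; L=[]
for y in np.arange(-120,-18,4):
    k=q[(q[:,1]>=y)&(q[:,1]<y+4)]
    if len(k)>8: L.append((y+2,np.percentile(k[:,2],10)))
print(' '.join('%d:%.1f'%a for a in L))
E
python3 tilt.py
```

```text
17.95 [516.3 -29.7  85.7] force [ 0.5 -7.2 -9.8] w 23.2 mom [-2.6 -0.  -0. ]
lock_pin [216.8 286.3] 0.89
button_face [360.  311.2] 0.95
-118:0.6 -114:-2.3 -110:-4.3 -106:-6.0 -102:-8.2 -98:-10.0 -94:-7.3 -90:-6.8 -86:-7.9 -82:-8.7 -78:-9.6 -74:-10.6 -70:-11.8 -66:-12.7 -62:-13.7 -58:-14.7 -54:-15.7 -50:-21.7 -46:-23.1 -42:-23.4 -38:-20.1 -34:-21.5 -30:-22.4 -26:-23.3 -22:-23.9
```

Emit:
move_arm(moves="0 -1 -1 0;0 -1 -2 0;0 -2 -3 0;0 -3 -4 0;0 -4 -5 0;0 -5 -6 0;0 -6 -6 0;0 -7 -7 0;0 -7 -7 0;0 -7 -7 0", grip_force=25)

```text
clock: 18.98
position: [0.5167, -0.0225, 0.0927]
tool_rot: [3.141, 0.0, -0.057]
force: [0.8, -7.8, -9.0]
grip_width: 0.0232
```

```bash
python3 tilt.py
```

```text
18.9833 [516.7 -22.5  92.7] force [ 0.8 -7.8 -9. ] w 23.2 mom [-2.6  0.  -0.1]
lock_pin [226.2 287.6] 0.86
button_face [365.5 310.9] 0.57
-118:13.1 -114:9.7 -110:7.3 -106:4.6 -102:2.1 -98:0.9 -94:-2.1 -90:-3.1 -86:0.8 -82:0.3 -78:-1.3 -74:-2.5 -70:-3.7 -66:-5.2 -62:-6.4 -58:-7.9 -54:-9.4 -50:-10.7 -46:-17.4 -42:-18.8 -38:-17.2 -34:-16.7 -30:-17.9 -26:-19.6 -22:-20.6
```

Emit:
move_arm(moves="0 -1 -1 0;0 -2 -1 0;0 -3 -2 0;0 -4 -2.5 0;0 -5 -3 0;0 -6 -3.5 0;0 -7 -4 0;0 -8 -4.5 0;0 -9 -5 0;0 -10 -5 0")

```text
clock: 20.02
position: [0.5173, -0.0127, 0.0978]
tool_rot: [3.141, 0.001, -0.058]
force: [0.0, -9.5, -7.8]
grip_width: 0.0234
```

```bash
cat >> tilt.py <<'E'
A=np.array([a for a in L if -36<a[0]<-24 or False]); B=np.array([a for a in L if -78<=a[0]<=-54])
b=np.polyfit(B[:,0],B[:,1],1); ph=np.arctan(-b[0]) if b[0]<0 else np.arctan(b[0])
k=b[0]; zax=lambda y:np.polyval(b,y)+8/np.cos(ph)
w=o['grip_width']*1000; y40=-w/2+24*np.sin(ph); zPR=zax(y40)-24*np.cos(ph)
yH=y40-90*np.cos(ph); H=p*1000+R@np.array([0,yH,zax(yH)]); d=F.T@(H-M*1000)
print('phi %.1f deg  PR z %.1f (tip -36.5)  Hc in F rel mouth'%(np.degrees(ph),zPR),d)
E
python3 tilt.py
```

```text
20.0167 [517.3 -12.7  97.8] force [ 0.  -9.5 -7.8] w 23.4 mom [-3.   0.1 -0. ]
lock_pin [233.4 280.5] 0.85
fork_mouth [173.7 271.3] 0.76
button_face [366.6 312.1] 0.87
-110:19.1 -106:17.2 -102:11.6 -98:9.5 -94:7.1 -90:6.3 -86:4.3 -82:2.0 -78:2.8 -74:4.9 -70:3.3 -66:2.0 -62:0.2 -58:-1.8 -54:-3.4 -50:-5.1 -46:-12.3 -42:-13.9 -38:-14.7 -34:-12.6 -30:-14.1 -26:-15.7 -22:-16.9 -18:-17.4
phi 17.5 deg  PR z -32.7 (tip -36.5)  Hc in F rel mouth [-17.1  -0.2   6.3]
```

Emit:
move_arm(moves="0 0 0 0;0 0 0 0;0 0 0 0;0 0 0 0;0 0 3 0;0 0 6 0;0 0 9 0;0 0 10 0;0 0 10 0;0 0 10 0", grip=0.5, grip_force=20)

```text
clock: 21.05
position: [0.5175, -0.0119, 0.0876]
tool_rot: [-3.142, 0.0, -0.057]
force: [0.8, 1.2, 0.9]
grip_width: 0.0428
```

```bash
sed -i 's/-78<=a\[0\]<=-54/-68<=a[0]<=-50/' tilt.py; python3 tilt.py
```

```text
21.05 [517.5 -11.9  87.6] force [0.8 1.2 0.9] w 42.8 mom [-0. -0.  0.]
lock_pin [226.6 289.4] 0.73
button_face [379.1 314.6] 0.95
-110:9.8 -106:6.9 -102:2.3 -98:0.2 -94:-2.5 -90:-3.7 -86:-5.4 -82:-8.0 -78:-7.9 -74:-3.4 -70:-4.9 -66:-6.2 -62:-7.8 -58:-9.0 -54:-10.9 -50:-12.5 -46:-19.3 -42:-20.7 -38:-21.0 -34:-18.7 -30:-19.2 -26:-19.5 -22:-72.8 -18:-25.0
phi 21.4 deg  PR z -40.8 (tip -36.5)  Hc in F rel mouth [-26.8  -0.    3.7]
```

```bash
ls -t pics | head -2
```

```text
t_44.png
t_43.png
```

Emit:
move_arm(moves="0 0 3 0;0 0 5 0;0 0 5 0;0 0 5 0;0 0 5 0;0 0 5 0;0 0 5 0;0 0 5 0;0 0 5 0;0 0 5 0", grip=0.15, grip_force=20)

```text
clock: 22.08
position: [0.5176, -0.0121, 0.0827]
tool_rot: [3.142, -0.0, -0.057]
force: [0.4, -6.2, 2.1]
grip_width: 0.0266
```

```bash
python3 tilt.py
```

```text
22.0833 [517.6 -12.1  82.7] force [ 0.4 -6.2  2.1] w 26.6 mom [-1.1  0.   0.1]
lock_pin [118.7 220.1] 0.68
button_face [362.6 311.5] 0.92
-110:5.0 -106:3.9 -102:-4.7 -98:-7.3 -94:-9.7 -90:-10.2 -86:-10.1 -82:-12.8 -78:-12.0 -74:-8.2 -70:-9.5 -66:-10.7 -62:-11.6 -58:-12.7 -54:-14.3 -50:-20.3 -46:-22.1 -42:-22.9 -38:-19.9 -34:-21.1 -30:-22.3 -26:-23.3 -22:-22.9
phi 28.7 deg  PR z -56.7 (tip -36.5)  Hc in F rel mouth [-12.3   0.1  -3.1]
```

Emit:
move_arm(moves="0 -1 -1 0;0 -2 -2 0;0 -3 -3 0;0 -4 -4 0;0 -5 -5 0;0 -6 -6 0;0 -7 -6 0;0 -8 -7 0;0 -9 -7 0;0 -10 -7 0")

```text
clock: 23.12
position: [0.518, -0.0032, 0.0897]
tool_rot: [3.14, 0.0, -0.058]
force: [-0.7, -14.4, 5.4]
grip_width: 0.0266
```

```bash
python3 tilt.py; python3 - <<'E'
from plan import *
s=bot.grab_frame('side'); P=cloud(s); Q=(P.reshape(-1,3)-M)@F*1000
m=(abs(Q[:,1])<9)&(Q[:,0]>3)&(Q[:,0]<90)&(Q[:,2]>-45)&(Q[:,2]<45)
q=Q[m]
for x in range(3,90,4):
    k=q[(q[:,0]>=x)&(q[:,0]<x+4)]
    if len(k)>3: print(x+2,len(k),'z',np.percentile(k[:,2],[5,50,95]),'y',np.percentile(k[:,1],[5,50,95]))
for l in('lock_pin','fork_mouth','bar_pad'):
    for d in bot.pinpoint(s,l)[:1]: print(l,np.round(d['at'],1),round(d['conf'],2),(world(s,d['at'])-M)@F*1000)
E
```

```text
23.1167 [518.   -3.2  89.7] force [ -0.7 -14.4   5.4] w 26.6 mom [-3.9  0.2  0. ]
lock_pin [233.1 285. ] 0.63
fork_mouth [189.6 278.9] 0.86
button_face [366.7 312.8] 0.63
-102:11.7 -98:9.6 -94:4.8 -90:2.2 -86:-0.7 -82:-1.8 -78:-2.8 -74:-5.2 -70:-6.2 -66:-0.6 -62:-2.4 -58:-4.4 -54:-6.0 -50:-7.6 -46:-15.0 -42:-16.7 -38:-17.0 -34:-15.4 -30:-17.1 -26:-18.7 -22:-19.0 -18:15.3
phi 23.6 deg  PR z -41.2 (tip -36.5)  Hc in F rel mouth [-25.7  -0.    2.5]
5 7 z [2.2 5.2 7.1] y [-8.1 -3.   0.8]
9 8 z [3.2 4.1 5.3] y [-8.4 -2.9  1.8]
13 14 z [-1.4  3.8  6.1] y [-8.4 -4.   2.6]
17 10 z [-33.9   2.1   4.3] y [-8.5 -6.2  2.7]
21 14 z [-33.5  -0.3   5.2] y [-7.8 -3.4  7.8]
25 29 z [-33.    3.4   8.9] y [-8.5 -2.6  7.3]
29 14 z [-34.6   6.1   8.1] y [-8.  -4.8  2.2]
33 7 z [-34.8   4.2   5.3] y [-8.8 -4.9  6. ]
37 9 z [-23.5   0.4   2.5] y [-8.4 -5.3  3.1]
41 11 z [-2.6 -0.4  1.4] y [-8.2 -1.7  2.7]
45 9 z [-4.7  0.   2.2] y [-7.3 -2.9  2.1]
49 8 z [-2.7 -0.9  2.7] y [-6.5 -3.4  2.1]
53 8 z [-4.5 -1.7  0.2] y [-7.3 -1.2  3.9]
57 32 z [-3.8 14.5 26.5] y [-8.5 -2.1  5.1]
61 46 z [-25.5  16.2  31.7] y [-8.4 -2.3  7.9]
65 33 z [-5.5 30.8 38.1] y [-8.7 -1.8  7. ]
69 20 z [25.5 37.9 43.1] y [-8.2 -4.1  5.4]
73 13 z [31.8 37.1 43.6] y [-8.8 -1.1  8.9]
lock_pin [331.2 267.6] 0.76 [22.1 -5.4  3.4]
fork_mouth [327.7 277.7] 0.61 [-6.6 -6.9 13. ]
bar_pad [311.5 280.5] 0.65 [-14.6  28.1   4.8]
```

Emit:
move_arm(moves="0 -1 -2 0;0 -2 -3 0;0 -4 -4 0;0 -5 -4 0;0 -7 -4 0;0 -8 -4 0;0 -10 -3 0;0 -11 -3 0;0 -13 -3 0;0 -14 -2 0")

```text
clock: 24.35
position: [0.5184, 0.0117, 0.0913]
tool_rot: [3.141, 0.001, -0.057]
force: [-0.6, -5.5, -5.5]
grip_width: 0.0264
```

```bash
cat > sf.py <<'E'
from plan import *
s=bot.grab_frame('side'); P=cloud(s); Q=(P.reshape(-1,3)-M)@F*1000
m=(abs(Q[:,1])<9)&(Q[:,0]>-3)&(Q[:,0]<90)&(Q[:,2]>-15)&(Q[:,2]<45)
q=Q[m]; print(' '.join('%d:%.1f'%(x+1.5,np.percentile(q[(q[:,0]>=x)&(q[:,0]<x+3)][:,2],90)) for x in range(-3,70,3) if ((q[:,0]>=x)&(q[:,0]<x+3)).sum()>3))
for l in('lock_pin','bar_pad','button_face'):
    for d in bot.pinpoint(s,l)[:1]: print(l,np.round(d['at'],1),round(d['conf'],2),(world(s,d['at'])-M)@F*1000)
E
python3 tilt.py; python3 sf.py
```

```text
24.35 [518.4  11.7  91.3] force [-0.6 -5.5 -5.5] w 26.4 mom [-1.8 -0.  -0. ]
lock_pin [240.2 281. ] 0.85
fork_mouth [220.1 277.1] 0.62
button_face [366.7 315.2] 0.94
-86:13.1 -82:11.0 -78:5.7 -74:3.1 -70:0.6 -66:-0.2 -62:-1.6 -58:-4.5 -54:-3.8 -50:-0.8 -46:-2.5 -42:-11.3 -38:-12.4 -34:-10.5 -30:-12.1 -26:-14.3 -22:-15.8 -18:-16.7
phi 4.9 deg  PR z -22.1 (tip -36.5)  Hc in F rel mouth [-46.1  -0.5  25.8]
-1:14.8 4:6.1 7:7.4 10:8.5 13:11.2 16:11.6 19:10.6 22:9.1 25:6.2 28:6.7 31:6.3 34:6.3 37:4.6 40:5.6 43:32.9 46:35.3 49:39.9 52:41.7 55:44.6 61:44.1
lock_pin [328.4 271. ] 0.91 [10.9 -3.1  8.5]
bar_pad [308.1 279.4] 0.87 [-13.2  36.1   4.6]
button_face [337.5 249.9] 0.53 [ 56.2 -14.   21.6]
```

Emit:
move_arm(moves="0 -1 0 0;0 -2 0 0;0 -3 1 0;0 -4 1 0;0 -5 2 0;0 -6 3 0;0 -7 3 0;0 -8 4 0;0 -9 4 0;0 -9 4 0")

```text
clock: 25.58
position: [0.5195, 0.021, 0.0877]
tool_rot: [3.141, 0.0, -0.057]
force: [0.2, -4.0, -7.3]
grip_width: 0.0266
```

```bash
python3 tilt.py; python3 sf.py
```

```text
25.5833 [519.5  21.   87.7] force [ 0.2 -4.  -7.3] w 26.6 mom [-1.5  0.1 -0. ]
lock_pin [237.9 281.7] 0.65
fork_mouth [235. 280.] 0.95
button_face [367.2 311.1] 0.88
-86:20.8 -82:18.9 -78:9.8 -74:7.7 -70:2.9 -66:0.8 -62:-2.0 -58:-3.7 -54:-4.7 -50:-7.1 -46:-7.8 -42:-9.9 -38:-11.8 -34:-9.8 -30:-11.6 -26:-13.7 -22:-14.8 -18:-16.3
phi 24.8 deg  PR z -41.6 (tip -36.5)  Hc in F rel mouth [-46.8   0.1  12.2]
-1:14.2 1:12.4 4:12.8 7:14.7 13:8.1 16:9.3 19:8.2 22:7.0 25:7.2 28:8.8 31:8.7 34:33.1 37:37.2 40:42.7 43:43.2 46:42.1 70:18.1
lock_pin [327.9 274.6] 0.85 [ 0.2 -5.7 13.6]
bar_pad [306.7 281.1] 0.78 [-16.7  38.6   2.9]
button_face [335.7 252.5] 0.49 [ 49.4 -11.8  21.9]
```

Emit:
move_arm(moves="0 -1 0.5 0;0 -2 1 0;0 -2 1 0;0 -2 1 0;0 -2 1 0;0 -2 1 0;0 -2 1 0;0 -2 1 0;0 -2 1 0;0 -2 1 0")

```text
clock: 26.82
position: [0.5197, 0.0224, 0.0869]
tool_rot: [3.141, -0.0, -0.058]
force: [-2.1, -7.5, -2.6]
grip_width: 0.0265
```

```bash
python3 tilt.py|grep -v '^phi'; python3 sf.py
```

```text
26.8167 [519.7  22.4  86.9] force [-2.1 -7.5 -2.6] w 26.5 mom [-2.4  0.2  0. ]
lock_pin [243.3 279.5] 0.85
button_face [367.2 310. ] 0.65
-86:20.9 -82:18.3 -78:10.0 -74:7.7 -70:5.9 -66:0.7 -62:-1.8 -58:-4.4 -54:-4.7 -50:-7.3 -46:-8.8 -42:-9.9 -38:-11.7 -34:-10.0 -30:-11.6 -26:-13.8 -22:-14.7 -18:-16.0
-1:15.2 1:13.7 4:13.4 7:11.1 10:9.6 13:9.4 16:9.2 19:8.8 22:6.9 25:6.2 28:7.6 31:8.4 34:36.3 37:40.6 40:43.1 43:43.3 70:19.0
lock_pin [326.8 276.4] 0.67 [-4.  -4.2 13. ]
bar_pad [308.3 280.5] 0.58 [-15.2  35.3   3.6]
button_face [334.4 254.6] 0.38 [ 42.1 -11.4  25.7]
```

Emit:
move_arm(moves="0 -1 0.5 0;0 -2 1 0;0 -3 1.5 0;0 -3 2 0;0 -3 2 0;0 -3 2 0;0 -3 2 0;0 -3 2 0;0 -3 2 0;0 -3 2 0")

```text
clock: 28.05
position: [0.5207, 0.0224, 0.0862]
tool_rot: [3.138, -0.002, -0.06]
force: [-4.5, -25.0, 24.4]
grip_width: 0.0265
```

```bash
python3 tilt.py|grep -v '^phi'; python3 sf.py; python3 - <<'E'
from plan import *
w=bot.grab_frame('wrist'); P=cloud(w); Q=(P.reshape(-1,3)-M)@F*1000
m=(abs(Q[:,1])<4)&(Q[:,0]>-8)&(Q[:,0]<36)&(Q[:,2]>-15)&(Q[:,2]<30); q=Q[m]
print(' '.join('%d:%.1f'%(x+1,np.percentile(q[(q[:,0]>=x)&(q[:,0]<x+2)][:,2],90)) for x in range(-8,36,2) if ((q[:,0]>=x)&(q[:,0]<x+2)).sum()>3))
E
```

```text
28.05 [520.7  22.4  86.2] force [ -4.5 -25.   24.4] w 26.5 mom [-6.1  1.1  0. ]
lock_pin [244.4 281.6] 0.86
button_face [366.7 313.1] 0.91
-86:20.2 -82:17.4 -78:9.0 -74:6.9 -70:5.1 -66:-0.3 -62:-2.7 -58:-5.3 -54:-5.2 -50:-7.8 -46:-9.6 -42:-10.3 -38:-12.2 -34:-10.8 -30:-12.1 -26:-14.0 -22:-14.8 -18:-15.9
-1:16.2 1:14.3 4:11.8 7:12.9 10:8.8 13:6.5 16:6.9 19:7.7 22:9.0 25:7.1 28:7.8 31:34.8 34:35.8 37:40.8 40:42.9 43:43.5 70:18.2
lock_pin [328.7 277.4] 0.84 [-6.  -9.1 14. ]
bar_pad [309.1 279.2] 0.81 [-12.6  33.9   5.2]
button_face [334.6 253.7] 0.48 [ 44.7 -11.1  24.8]
-7:14.4 -5:14.4 -3:14.6 -1:14.3 1:12.6 3:12.6 5:12.4 7:12.0 9:11.2 11:7.8 13:7.7 15:7.9 17:7.5 19:7.5 21:7.3 23:6.3 25:5.7
```

Emit:
move_arm(moves="0 0 0 0;0 1 -1 0;0 1 -1 0;0 1 -1 0;0 1 -1 0;0 1 -1 0;0 1 -1 0;0 1 -1 0;0 1 -1 0;0 1 -1 0", grip=0.62)

```text
clock: 29.33
position: [0.5197, 0.025, 0.0857]
tool_rot: [-3.142, 0.0, -0.057]
force: [-0.1, 0.6, 0.1]
grip_width: 0.0528
```

```bash
cat > fin.py <<'E'
from plan import *
o=bot.observe(); p=o['position']; R=rpy(o['tool_rot']); print(o['clock'],p*1000,'force',o['force'],'w',o['grip_width']*1000)
w=bot.grab_frame('wrist'); save(w,'fin_%d.png'%w['shot']); P=cloud(w); Q=(P.reshape(-1,3)-M)@F*1000
for lat in (0,14):
    m=(abs(Q[:,1]-lat)<4)&(Q[:,0]>-8)&(Q[:,0]<95)&(Q[:,2]>-25)&(Q[:,2]<30); q=Q[m]
    print(lat,' '.join('%d:%.1f'%(x+1,np.percentile(q[(q[:,0]>=x)&(q[:,0]<x+2)][:,2],90)) for x in range(-8,95,2) if ((q[:,0]>=x)&(q[:,0]<x+2)).sum()>3))
for n in ('lock_pin','button_face'):
    for d in bot.pinpoint(w,n)[:1]: print(n,np.round(d['at'],1),round(d['conf'],2),(world(w,d['at'])-M)@F*1000)
E
python3 fin.py; python3 sf.py
```

```text
29.3333 [519.7  25.   85.7] force [-0.1  0.6  0.1] w 52.76258527526399
0 -7:14.3 -5:14.5 -3:14.4 -1:14.1 1:12.9 3:11.8 5:11.5 7:11.4 9:10.7 11:6.8 13:6.7 15:6.6 17:6.4 19:6.3 21:6.1 23:5.9 25:5.9 27:10.6 29:29.5 31:5.7 41:19.6 43:20.4 45:20.5 47:20.2 49:19.5 51:9.9 53:9.6 55:8.8 57:2.6 63:15.9 65:16.9 67:17.1 69:16.6 71:15.4 73:3.0 75:5.9 77:9.2 79:12.0 81:15.5 83:18.5 85:21.7 87:25.3 89:28.5 91:29.8
14 -7:14.3 -5:14.1 -3:14.2 -1:12.3 1:6.1 3:4.8 5:4.7 7:4.0 9:4.4 41:19.5 43:20.2 45:20.4 47:19.0 49:18.2 51:3.9 53:3.0 55:3.2 63:12.8 65:13.3 67:13.0 69:11.7 71:11.1 73:3.1 75:6.0 77:7.9 79:11.5 81:14.3 83:18.0 85:20.4 87:23.7 89:26.8 91:29.3 93:29.1 95:29.6
lock_pin [249.5 278.3] 0.91 [8.3 5.9 7.2]
button_face [391.2 313.5] 0.71 [70.6  0.9 -3.7]
-1:14.6 1:12.4 4:12.1 7:10.4 10:7.6 13:7.3 16:6.9 19:25.4 22:43.5 25:43.3 28:39.6 31:39.6 34:6.7 37:6.1 40:10.8 43:20.1 61:6.7 64:16.2 67:19.6 70:15.8
lock_pin [327.9 278.4] 0.73 [-7.9 -7.6 12.6]
bar_pad [310.7 282.5] 0.65 [-20.1  28.    6.5]
button_face [336.2 251.6] 0.58 [61.6 -6.5  3. ]
```

Emit:
move_arm(moves="0 0 4 0;0 0 8 0;0 3 9 0;0 6 9 0;0 9 9 0;0 11 9 0;0 12 9 0;0 13 9 0;0 14 9 0;0 14 9 0")

```text
clock: 30.52
position: [0.5189, 0.0109, 0.0767]
tool_rot: [-3.142, 0.0, -0.057]
force: [0.2, -0.2, 0.1]
grip_width: 0.0531
```

```bash
python3 fin.py
```

```text
30.5167 [518.9  10.9  76.7] force [ 0.2 -0.2  0.1] w 53.05850622579366
0 -7:14.5 -5:14.4 -3:14.4 -1:13.8 1:13.7 3:11.3 5:11.6 7:11.5 9:10.8 11:6.7 13:6.7 15:6.5 17:5.9 19:5.0 21:4.7 27:5.3 29:6.0 35:15.2 37:18.3 39:21.6 41:24.6 43:27.4 45:29.4 47:20.1 49:19.3 51:9.5 53:9.3 55:8.5 63:15.9 65:16.6 67:16.7 69:15.9 71:15.1 79:-14.2 81:-11.2 83:-8.0 85:-5.0 87:-1.6 89:1.6 91:4.7 93:7.8 95:9.5
14 -7:14.1 -5:14.0 -3:14.1 -1:11.7 1:11.4 3:4.9 5:4.8 7:4.7 9:3.7 33:23.5 35:26.1 37:28.1 39:28.8 41:29.0 43:27.7 45:20.2 47:17.6 49:18.2 51:3.6 53:2.7 55:2.7 63:12.1 65:13.1 67:13.0 69:11.1 71:10.8 81:-11.4 83:-8.2 85:-5.6 87:-2.9 89:-0.0 91:3.5 93:6.5 95:9.1
lock_pin [215.  284.9] 0.92 [8.4 6.1 5.7]
button_face [360.1 323.8] 0.55 [69.7 -1.1 -8.5]
```

Emit:
move_arm(moves="0 0.5 0 0;0 1 0 0;0 1.5 -0.3 0;0 2 -0.6 0;0 2.5 -1 0;0 3 -1.3 0;0 3.3 -1.5 0;0 3.6 -1.6 0;0 4 -1.8 0;0 4 -1.8 0")

```text
clock: 31.5
position: [0.5186, 0.0072, 0.0785]
tool_rot: [-3.141, 0.0, -0.057]
force: [-0.1, 4.1, -3.0]
grip_width: 0.0529
```

```bash
python3 fin.py
```

```text
31.5 [518.6   7.2  78.5] force [-0.1  4.1 -3. ] w 52.94545639054199
0 -7:14.4 -5:14.6 -3:14.3 -1:14.0 1:13.8 3:11.4 5:11.3 7:11.1 9:10.7 11:9.0 13:6.4 15:6.3 17:6.1 19:5.8 21:5.6 23:4.4 25:4.6 27:3.8 43:20.8 45:23.6 47:27.1 49:28.2 51:18.0 53:8.9 55:8.2 57:8.1 65:15.6 67:16.0 69:15.5 71:14.8 73:14.3 83:-14.5 85:-11.7 87:-8.4 89:-5.2 91:-2.1 93:1.1 95:2.8
14 -7:14.1 -5:14.3 -3:14.2 -1:11.6 1:11.2 3:4.3 5:4.6 7:4.0 9:3.3 37:23.1 39:25.5 41:27.9 43:28.5 45:26.9 47:19.7 49:18.0 51:17.6 53:2.4 55:2.0 63:10.4 65:11.7 67:12.0 69:11.3 71:10.0 85:-11.8 87:-8.5 89:-6.5 91:-3.6 93:-0.5 95:2.1
lock_pin [210.3 285.9] 0.74 [9.6 5.  5.4]
button_face [351.7 322.3] 0.55 [70.1 -1.5 -9. ]
```

Emit:
move_arm(moves="0 0.3 -0.2 0;0 0.6 -0.3 0;0 0.8 -0.4 0;0 0.8 -0.4 0;0 0.8 -0.4 0;0 0.8 -0.4 0;0 0.8 -0.4 0;0 0.8 -0.4 0;0 0.8 -0.4 0;0 0.8 -0.4 0")

```text
clock: 32.48
position: [0.5186, 0.0064, 0.0789]
tool_rot: [-3.141, 0.0, -0.057]
force: [0.3, 5.2, -2.3]
grip_width: 0.0526
```

```bash
python3 fin.py
```

```text
32.4833 [518.6   6.4  78.9] force [ 0.3  5.2 -2.3] w 52.625021619351074
0 -7:14.5 -5:14.3 -3:14.5 -1:13.9 1:13.8 3:10.9 5:11.2 7:11.1 9:11.0 11:10.2 13:6.5 15:6.2 17:6.1 19:6.1 21:5.8 23:5.2 25:4.5 27:4.4 43:19.4 45:21.8 47:25.0 49:28.5 51:18.7 53:8.8 55:8.6 57:7.9 65:15.0 67:15.7 69:15.8 71:15.0 73:14.4 85:-13.1 87:-9.9 89:-7.0 91:-3.8 93:-0.6 95:1.0
14 -7:14.2 -5:14.2 -3:14.1 -1:11.8 1:11.4 3:4.5 5:4.8 7:4.4 9:3.8 11:3.0 37:21.3 39:24.0 41:27.0 43:27.6 45:27.8 47:27.1 49:18.8 51:17.5 53:2.4 55:2.0 57:2.2 65:11.6 67:11.9 69:12.2 71:10.2 73:10.0 87:-10.8 89:-7.7 91:-5.4 93:-2.2 95:-0.0
lock_pin [208.3 285.9] 0.63 [10.4  5.2  6.2]
button_face [350.  320.8] 0.91 [71.4  0.2 -7. ]
```

Emit:
move_arm(moves="0 0.3 -0.2 0;0 0.6 -0.3 0;0 0.8 -0.4 0;0 0.8 -0.4 0;0 0.8 -0.4 0;0 0.8 -0.4 0;0 0.8 -0.4 0;0 0.8 -0.4 0;0 0.8 -0.4 0;0 0.8 -0.4 0")

```text
clock: 33.47
position: [0.5185, 0.006, 0.0792]
tool_rot: [-3.141, 0.0, -0.057]
force: [1.0, 7.9, -6.3]
grip_width: 0.0531
```

```bash
python3 fin.py
```

```text
33.4667 [518.5   6.   79.2] force [ 1.   7.9 -6.3] w 53.117812528846024
0 -7:14.5 -5:14.4 -3:14.3 -1:13.9 1:14.5 3:10.7 5:11.1 7:11.0 9:10.9 11:10.3 13:6.4 15:6.2 17:6.0 19:6.0 21:6.0 23:5.0 25:4.7 27:4.2 29:3.6 43:18.9 45:21.4 47:24.6 49:27.7 51:19.0 53:16.2 55:8.6 57:7.9 67:15.6 69:15.6 71:15.1 73:14.4 85:-13.7 87:-10.7 89:-7.9 91:-4.6 93:-1.3 95:0.4
14 -7:14.2 -5:14.2 -3:14.1 -1:12.1 1:11.0 3:4.2 5:4.4 7:4.3 9:3.7 11:3.2 37:20.6 39:23.3 41:25.7 43:28.0 45:27.6 47:27.9 49:18.9 51:17.5 53:15.2 55:1.6 57:2.4 65:11.0 67:11.8 69:11.9 71:10.4 73:9.7 87:-10.7 89:-8.2 91:-5.7 93:-2.4 95:-0.6
lock_pin [207.  286.3] 0.73 [10.4  5.   6.6]
button_face [351.6 324. ] 0.7 [71.5 -2.3 -9.1]
```

Emit:
move_arm(moves="0 -4 1 0;0 -9 1 0;0 -9 0 0;0 -9 -20 0;0 -9 -55 0;0 -9 -95 0;0 0 -130 0;0 20 -150 0;0 40 -150 0;0 40 -150 0")

```text
clock: 34.45
position: [0.5166, -0.0386, 0.2308]
tool_rot: [3.14, -0.003, -0.061]
force: [-0.5, -0.6, 0.2]
grip_width: 0.0524
```

```bash
python3 fin.py; python3 sf.py; python3 bar.py | grep -v lug; python3 - <<'E'
from plan import *
o=bot.observe()
for n in('top','side'):
    f=bot.grab_frame(n)
    for l in('tape_white','hex_key'):
        for d in bot.pinpoint(f,l)[:2]: print(n,l,np.round(d['at'],1),round(d['conf'],2))
w=bot.grab_frame('wrist'); c=px(w,M).astype(int); print(c); x0=max(c[0]-120,0);y0=max(c[1]-120,0)
cv2.imwrite('pics/end.png',cv2.resize(w['frame'][y0:y0+220,x0:x0+290,::-1],None,fx=2.5,fy=2.5))
E
```

```text
34.45 [516.6 -38.6 230.8] force [-0.5 -0.6  0.2] w 52.36890555823424
0 -7:14.6 -5:14.3 -3:14.2 -1:14.0 1:14.1 3:11.9 5:11.7 7:11.6 9:11.3 11:10.1 13:6.8 15:6.7 17:6.7 19:6.3 21:5.9 23:6.1 25:6.0 27:5.9 29:6.3 43:19.4 45:20.1 47:20.0 49:19.9 51:19.0 53:9.6 55:9.0 57:8.7 65:14.9 67:16.4 69:16.4 71:15.0 73:14.5
14 -7:14.4 -5:14.2 -3:14.1 -1:11.2 1:12.4 3:4.8 5:4.4 7:4.8 9:3.5 11:4.4 43:19.3 45:19.7 47:19.4 49:18.6 51:17.5 53:4.2 55:2.9 57:2.3 65:10.9 67:13.0 69:12.5 71:9.7 73:10.0
lock_pin [204.5 212.5] 0.7 [12.   3.4  5.3]
button_face [274.6 224.1] 0.75 [71.4 -1.  -7.3]
-1:15.0 4:10.3 7:11.4 10:11.6 16:6.7 19:7.5 22:7.7 25:6.1 28:6.3 31:5.8 34:4.2 37:4.7 40:6.5 43:21.7 46:20.0 49:20.5 61:2.8 64:11.4 67:17.1 70:16.0
lock_pin [326.8 274.9] 0.58 [-0.8 -3.5 13.4]
bar_pad [311.4 281.5] 0.58 [-17.7  27.1   6.6]
button_face [337.9 254.5] 0.62 [ 48.8 -15.6  15.4]
34.8 [516.2 -33.8 229. ] [-0.5  0.1  0.5]
s 0.536 bar 133 [122.  123.  124.3 125.2 125.9]
s 0.536 tongue 42 [122.6 123.5 124.9 125.3 125.9]
s 0.56 bar 109 [118.  121.3 123.3 124.4 125.5]
s 0.503 bar 196 [130.6 131.9 133.  134.2 135. ]
s 0.503 tongue 63 [132.4 133.3 133.9 134.7 135.5]
bar_pad [309.6, 280.9] 0.72 [-47.7 548.9 124.7]
fork_mouth [328.9, 278.3] 0.62 [-38.7 507.6 132.1]
w 0.536 bar 724 [123.6 124.  124.4 124.9 125.3]
w 0.536 tongue 227 [123.6 124.  124.5 124.9 125.3]
w 0.56 bar 919 [117.1 119.8 123.3 124.  124.5]
w 0.503 bar 1236 [126.3 131.8 132.8 134.1 134.6]
w 0.503 tongue 350 [132.9 133.9 134.3 134.6 134.8]
bar_pad [183.3, 173.9] 0.85 [-46.2 547.9 124.3]
fork_mouth [200.4, 214.6] 0.82 [-24.3 518.4 129.3]
top tape_white [474.8 172.5] 0.96
top hex_key [159.8 273.3] 0.56
side tape_white [317.5 206. ] 0.62
side hex_key [339.1 398.1] 0.47
[204 212]
```

View pics/end.png

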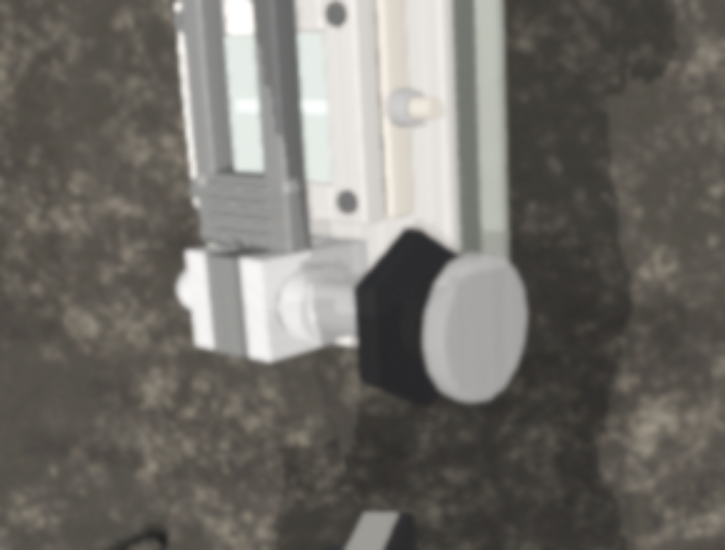

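```bash
python3 -c "
from workcell import bot
print(bot.observe()['clock'], bot.observe()['force']); print(bot.job_done())"
```

```text
35.45 [-0.02357076  0.41830413  0.41134522]
the job is handed in; nothing more can be done
None
```

The clamp bar is down and the ball-lock pin is through fork and tongue, locked and tug-tested. I handed the job in at 35.5 s of the 51 s allowed; it reports no verdict.

**What I did**
- I pressed the bar down with the shut fingers. The first sweep went over the bar, because the real fingertips sit about 36 mm short of the reported tool point. I corrected for that from then on.
- The last press on the bar peaked at about 78 N at the wrist, higher than intended but under the 120 N limit.
- I squeezed the button against the finger plate and used the hole to tilt the pin to the slope. I regrasped once, with the balls already inside the hole, then pushed the shoulder home, where a push of about 35 N moved it no further.
- I let the button out and tugged on the finger plate with one finger, up to about 10 N, until the balls stopped the pin. Then I backed away.

**Last checks, after the tug and before handing in**
- **Button:** it is out, with its outer face about 70 to 73 mm from the fork.
- **Pin:** its shoulder sits about 2 to 3 mm off the fork within the locked end play, and it is roughly 0.06 rad out of line. Both are inside the limits.
- **Bar:** it is flat. The pad reads about 0.5 mm higher than right after pressing, which would be roughly 0.006 rad and may be noise.
- **Bystanders:** the tape and hex key show up within a few pixels of where they started.
- **Robot:** the force was near zero, so the arm was touching nothing.

**What disagreed:** the wrist and side cameras differed by a few degrees on the pin's tilt during insertion. The network's pin-origin point was also up to about 10 mm off the depth readings, so I relied on the depth profiles.

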